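Wind the glue press down with its loose crank

TASK

Fit the loose crank fully home on the square end of the glue press's screw, then wind it clockwise by its knob, full circles, until the platen has come down on the glue-up and squeezes it firmly, with about 150 N: turning the knob then takes 4 to 5 N more than it did running free. Do not crush the glue-up (260 N is too much), leave the crank seated on the screw, and do not disturb the things lying around.

Things in the scene. Friction and masses are not known exactly. Their poses are not given: they have to be found in the camera images.
- crank: the loose crank, dark steel, about 0.29 kg, lying flat on the bench, socket down, left of the press: a square boss at one end, a flat arm (22 mm wide, 10 mm thick, flush with the boss's underside) and an upright knob. Origin at the middle of the boss's underside; +x along the arm to the knob, z up.
- crank_boss (a point): middle of the crank's square boss (30 x 30 mm, 30 mm tall), half-way up; axes as crank, the boss's flat sides square to x and y. A square hole 17.4 mm wide, its sides also square to x and y, goes through the boss from bottom to top.
- crank_socket (a point): centre of the square hole at the crank's underside, 15 mm below crank_boss; same axes. With the crank fully home it coincides with screw_square.
- crank_knob (a point): middle of the crank's black knob (round, upright, 20 mm across, 42 mm tall), half-way up, 65 mm along +x from the boss's axis and 32.5 mm above the crank's underside. It turns freely on its own spindle, so it can be held fast while the crank goes round.
- screw_square (a point): foot of the square end of the press's upright screw, on its axis, at the top of the collar (29 mm across) on which the crank rests. The square is 16 mm wide and 24 mm tall (top 4 mm tapering to 10 mm), its sides square to this point's x and y; z up. A clockwise turn (seen from above) lowers screw and crank by 12 mm.
- screw (a joint): angle of the press's screw, rad, growing as it is wound clockwise (closing); starts between 0 and 2.4; the platen meets the glue-up between 14 and 17.5. Turning it free takes about 8 N at the knob, across the arm; each 100 N of squeeze adds 3 N. Once the platen touches, squeeze grows about 130 N per rad. Friction holds the screw where it is left, so a standing knob shows less force than a turning one.
- press: the fixed glue press: grey base plate 120 x 176 x 14 mm, two upright columns 132 mm apart, grey cross beam with its top 152 mm above the bench and a brass nut on it. Origin under the middle of the base, on the bench and on the screw's axis; y along the beam, z up.
- platen: aluminium platen (100 x 158 x 12 mm) under the cross beam, hung from the screw through a stack of stiff disc springs (70 N per mm). Origin at the middle of its underside. It starts about 22 to 33 mm above the glue-up and does not turn.
- work: the glue-up that lies loose on the press's base: three boards between two aluminium plates, 74 x 84 mm, 42 mm thick give or take 3 mm, about 0.8 kg. Origin at the middle of its underside.
- sanding_block: sanding block, 61 x 78 x 22 mm, lying behind the press to the right; leave alone. Origin at the centre of its underside.
- glue_tube: small glue tube, 35 x 126 x 23 mm, lying left of the crank; leave alone. Origin at the centre of its underside.
- wood_offcut: wood offcut, 31 x 43 x 30 mm, between the bench vice and the crank; leave alone. Origin at the centre of its underside.
- paint_jar_2: small paint jar with a black lid, 44 mm across, 46 mm tall, behind the press; leave alone. Origin at the centre of its underside.
There are look-alikes about, which are no part of the job. Leave any blue look-alike of the work alone.

How it is judged (in metres and radians):
On the way, in this order (a step that is already met when the one before it is completed fails the run):
1. the crank sits fully home on the square of the screw, while the platen is still clear of the glue-up (distance between crank_socket and screw_square below 0.004 m and angle between crank_socket's own z axis and vertical below 0.12 rad and contact force between platen and work below 1 N), for 0.2 s.
2. the platen squeezes the glue-up with more than 80 N, the crank still on the square (distance between crank_socket and screw_square below 0.004 m and angle between crank_socket's own z axis and vertical below 0.12 rad and contact force between platen and work above 80 N), for 0.2 s.
At the end, for the whole second after the job is handed in: The platen squeezes the glue-up, lying on the press's base within 25 mm of its middle, with 80 to 220 N; the crank sits home on the screw's square (within 4 mm of its seat, upright within 0.12 rad); everything is at rest and the gripper is off it (all of step 2 and contact force between platen and work below 220 N and horizontal distance between work and press below 0.025 m and linear speed of crank below 0.02 m/s and linear speed of platen below 0.005 m/s); the robot touches nothing.
It fails at once if the glue-up is crushed: squeezed with more than 260 N (contact force between platen and work above 260 N).
It fails at once if a bystander (sanding block, glue tube, wood offcut or paint jar) is moved more than 20 mm (distance of any of sanding_block, glue_tube, wood_offcut, paint_jar_2 from where it was at the start of the episode above 0.02 m).
It also fails if it takes over 72 s, if anything falls off the work surface, if the arm or the gripper's body presses on something with over 40 N, if the wrist force passes 120 N, or if a joint passes its speed limit or range.

ROBOT

A 6-joint arm with a two-finger parallel gripper is mounted at the origin on a cart in front of the work surface, level with it; the furniture and walls round the work are solid. World frame = base frame: x ahead of the robot, y to its left, z up, the work surface at z = 0. Lengths are in mm, angles in degrees, forces in N, time in s.
With the tool pointing down it reaches from about 300 to 850 mm from the base axis. Payload 4.2 kg.
Tool frame: the origin (TCP) lies midway between the tips of the shut fingers; the grasp point (between the pads) lies 19 mm behind it; z points along the fingers, x is the direction in which the jaws open and shut, and the axes are right-handed (so a half turn about z gives the same grasp; the last joint's range is limited). The gripper opens to 91 mm and grips with 3 to 60 N. Pads are 32 mm wide; open, the fingers measure 118 mm over their backs; the gripper's body (76 mm by 178 mm) begins 60 mm behind the grasp point.
Start: joints at [62.452, 18.312, 89.639, -0, 72.044, -1.146], TCP at [255.687, 515.041, 213.976] pointing down, gripper open.
Joint ranges: [-177.97, 177.97], [-48.28, 115.42], [12.27, 149.76], [-77.06, 257.06], [2.81, 150.46], [-146.56, 146.56]. Speed limits (degrees/s): [147.25, 147.25, 180, 180, 180, 180].

INTERFACE

Orientations are given as [roll, pitch, yaw] about the fixed x, y, z axes, in that order (R = Rz(yaw) Ry(pitch) Rx(roll)).
In Python, from workcell import env gives the robot as it stands. The module is installed in compiled form; this text tells all that it offers.
- The arm moves only by the tool drive_tool, never from a script. Its argument "series" is a list of rows, each a list of 3 entries, a list of its own where there are three numbers: the closure, from 0 (fully open) to 1 (shut), then the shift along the tool's x, y, z in mm, then the turn, a rotation vector about the tool's x, y, z in rad. In form: [[gripper, [dx, dy, dz], [rx, ry, rz]], ...]. A call has exactly 5 rows; each row is the pose to reach, as a shift and turn from the pose commanded when the call began, along the tool's axes at that moment; what a row does not reach only later rows make up. A row lasts 1/10 s, in which the tool goes at most 50 mm and 8.59 degrees, less where a joint would pass 70% of its speed; a pose out of reach is approached as far as the arm can. A call with a gripper value outside its range is refused whole. The fingers move at their own pace and stop on an object; "squeeze" is the grip in N (left out, the last holds). Time passes only in rows, so rows that repeat a pose let the fingers close, or fill a call up. It gives the time, the measured TCP pose, the force and the opening at its end, in the units of the state.
- env.state(): the state, without advancing time (a new reading comes with each control period).
- env.grab_frame(name): name is "side" or "top" or "wrist"; returns a dict with "image" (384x512x3 uint8, red, green, blue), "K" (3x3 intrinsics, pixels), "origin" and "orientation" of the camera in the world. Camera axes: x right, y down, z forward; pixel columns grow to the right and rows downward; lengths in mm; the calibration is good to about 2 mm. The wrist camera is an equidistant fisheye: a pixel r from the principal point sees the ray r / f radians off the axis. A picture is of the moment at which its call begins. There is no depth.
- env.job_done(): hands the job in, once; it reports no verdict.
The state is a dict: "time_s": time; "qpos": joint angles; "qvel": joint speeds; "effort": joint torques, N m; "ee_pos": TCP position; "ee_rot": TCP orientation; "force": force on the tool from outside, world axes, zero at the start; "torque": the same for the moment, N m; "gripper_width": finger opening in mm.
Only numpy, scipy, OpenCV 4.12 (cv2) and the standard library are available. Lean on these libraries where they do the work, as an engineer would, in place of code of your own. Each camera call takes 0.05 s, during which the arm holds its last target.

## Working session

There is one attempt and no reset: what is moved stays moved. The work goes in short steps, Python scripts to look and compute and a tool call to move; the robot and the scene stay as the last step left them, time stands still between calls to the robot, and variables do not carry over. Pictures are saved under pics/ and viewed, and the job is handed in when it is done.

Besides the shell and the picture viewer there is one more tool, called after "Request:" as name([rows], argument=value, ...), one row to a line, values as JSON. drive_tool: Moves the arm, as the interface text tells. Its arguments: {"type":"object","properties":{"series":{"type":"array","items":{"type":"array"}},"squeeze":{"type":"number"}},"required":["series"]}

```bash
mkdir -p pics
cat > h.py <<'E'
import numpy as np,cv2
from workcell import env
from scipy.spatial.transform import Rotation as R
def grab(n,f):
    d=env.grab_frame(n); cv2.imwrite('pics/'+f+'.png',d['image'][:,:,::-1]); np.savez('pics/'+f+'.npz',**{k:np.array(v) for k,v in d.items()}); return d
E
python3 - <<'E'
from h import *
print(env.state())
for n in ['side','top','wrist']:
    d=grab(n,n+'0'); print(n,{k:np.array(v).tolist() for k,v in d.items() if k!='image'})
E
```

```text
{'time_s': 0.0, 'qpos': array([ 6.24540673e+01,  1.83515838e+01,  8.97068960e+01, -2.93278158e-03,
        7.20437980e+01, -1.14749384e+00]), 'qvel': array([-0.00821025, -0.07801552,  0.00658533,  0.04386422, -0.02797492,
        0.05980932]), 'effort': array([-1.86174795e-03, -4.12445498e+01, -2.31977499e+01,  7.24719674e-02,
        4.54881415e-02, -1.41954201e-04]), 'ee_pos': array([255.44309891, 514.57433292, 213.11754005]), 'ee_rot': array([1.79999260e+02, 1.02313209e-01, 6.36024671e+01]), 'force': array([ 0.31202385, -1.0116013 ,  0.53101792]), 'torque': array([ 0.0740469 , -0.00641687,  0.03834085]), 'gripper_width': 90.62843423101354}
side {'K': [[381.07332440962534, 0.0, 256.42063387552923], [0.0, 381.07332440962534, 202.25378305384203], [0.0, 0.0, 1.0]], 'origin': [459.1701530513566, 962.4531585032686, 821.5028073809306], 'orientation': [-128.33291941812695, -0.09389300429608316, -175.03704252057406]}
top {'K': [[425.68860136980123, 0.0, 250.1947041205313], [0.0, 425.68860136980123, 196.07326153723957], [0.0, 0.0, 1.0]], 'origin': [368.91151254505337, 109.45526257684443, 1486.145682374573], 'orientation': [-172.40433703737267, -0.0590362922115543, -90.30438800243155]}
wrist {'K': [[297.3186396354542, 0.0, 256.64720512619016], [0.0, 297.3186396354542, 193.25253108180596], [0.0, 0.0, 1.0]], 'origin': [182.6911795176759, 552.31712401649, 383.37682693073225], 'orientation': [163.26193599154186, 0.11248366658638997, 63.545900907000316]}
```

View pics/side0.png

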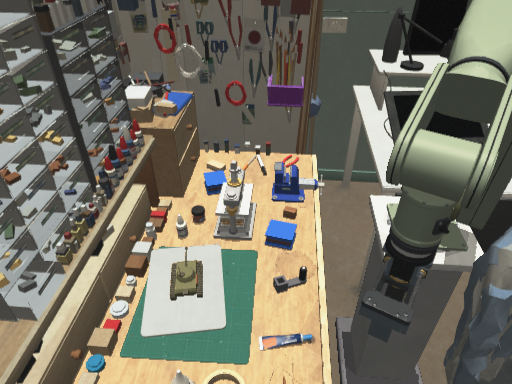

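View pics/top0.png

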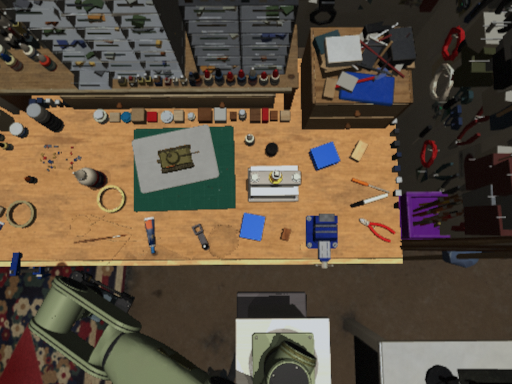

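View pics/wrist0.png

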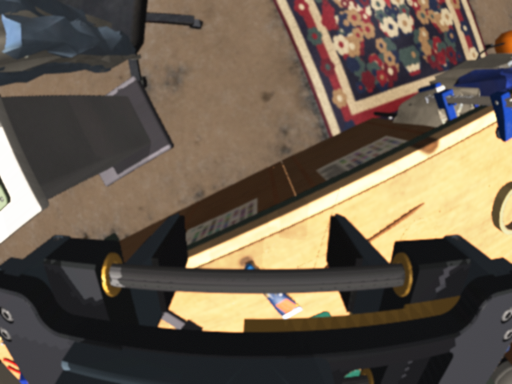

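Run:
```python
from h import *
s=cv2.imread('pics/side0.png');t=cv2.imread('pics/top0.png')
a=cv2.resize(s[255:305,255:325],None,fx=7,fy=7,interpolation=cv2.INTER_CUBIC)
b=cv2.resize(t[210:260,170:240],None,fx=7,fy=7,interpolation=cv2.INTER_CUBIC)
cv2.imwrite('pics/c1.png',cv2.resize(np.vstack([a,b]),(490,700))[:600] if 0 else np.hstack([a,b])[:, :980][:, ::1] if 0 else cv2.resize(np.hstack([a,b]),(800,286)))
a=cv2.resize(s[150:250,190:310],None,fx=5,fy=5,interpolation=cv2.INTER_CUBIC)
cv2.imwrite('pics/c2.png',a)
b=cv2.resize(t[150:220,230:320],None,fx=7,fy=7,interpolation=cv2.INTER_CUBIC)
cv2.imwrite('pics/c3.png',b)
```

```text
(no output)
```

View pics/c1.png

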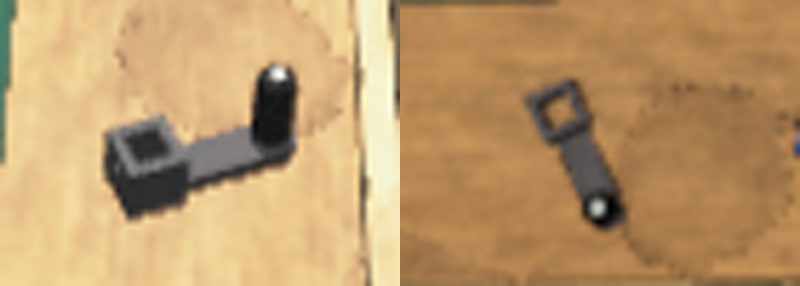

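View pics/c2.png

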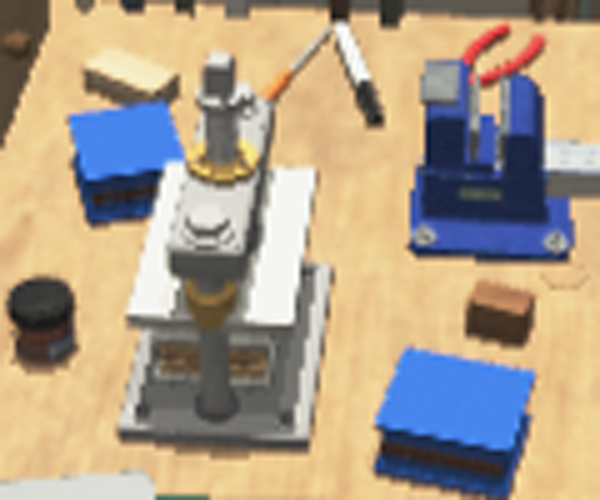

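View pics/c3.png

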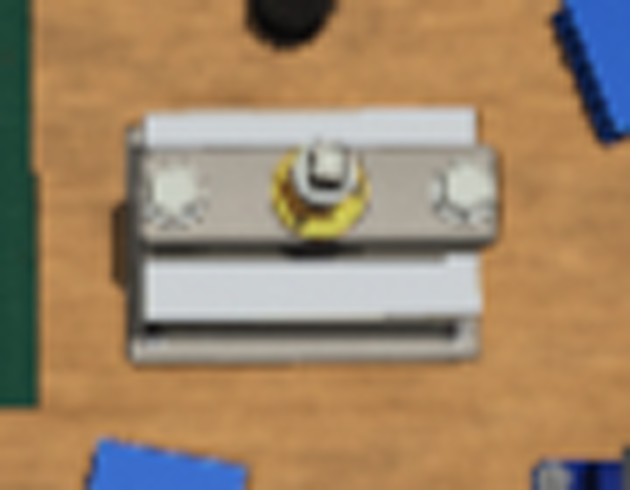

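The side crop shows the crank with its boss at about (280.7, 280.4) and the knob top at (303.5, 267.6). In the top view the boss is at (197.7, 229.6) and the knob top at (204.5, 246.4).

Things that could be taken for the crank or the work:
- Vice with its bar, side (289, 180): blue, so not the crank.
- Glue tube, side (287, 341).
- Blue blocks, side (281, 233) and (216, 181): look-alikes of the work.
- The real work is inside the press, at side (233, 222).

The crank is the dark square boss with a black knob at side (290, 280), and the crop confirms it. The screw's square is at about side (234, 164).

```bash
cat >> h.py <<'E'
def ray(d,px):
    K=d['K'];o=np.array(d['origin']);Rm=R.from_euler('xyz',d['orientation'],degrees=True).as_matrix()
    px=np.array(px,float)
    v=np.array([(px[0]-K[0,2])/K[0,0],(px[1]-K[1,2])/K[1,1],1])
    if d.get('fish',False):
        r=np.hypot(v[0],v[1]); v=np.array([v[0]/r*np.sin(r),v[1]/r*np.sin(r),np.cos(r)]) if r>0 else np.array([0,0,1.])
    v=Rm@v; return o,v/np.linalg.norm(v)
def onz(d,px,z):
    o,v=ray(d,px); return o+v*(z-o[2])/v[2]
def tri(*rs):
    A=0;b=0
    for o,v in rs:
        M=np.eye(3)-np.outer(v,v);A=A+M;b=b+M@o
    p=np.linalg.solve(A,b); return p,[np.linalg.norm((np.eye(3)-np.outer(v,v))@(p-o)) for o,v in rs]
def load(f):
    d=dict(np.load('pics/'+f+'.npz')); d['fish']=f.startswith('wrist'); return d
def proj(d,p):
    K=d['K'];Rm=R.from_euler('xyz',d['orientation'],degrees=True).as_matrix()
    c=Rm.T@(np.array(p,float)-d['origin'])
    if d.get('fish',False):
        rr=np.hypot(c[0],c[1]);t=np.arctan2(rr,c[2]);x=c[:2]/max(rr,1e-9)*t
    else: x=c[:2]/c[2]
    return np.array([x[0]*K[0,0]+K[0,2],x[1]*K[1,1]+K[1,2]])
E
python3 - <<'E'
from h import *
s=load('side0');t=load('top0')
for n,a,b in [('boss',(280.7,280.4),(197.7,229.6)),('knobtop',(303.5,267.6),(204.5,246.4)),('screwtop',(233.7,163),(276.5,173.3))]:
    print(n,*tri(ray(s,a),ray(t,b)))
print(onz(s,(280.7,280.4),30),onz(t,(197.7,229.6),30),onz(s,(303.5,267.6),53.5),onz(t,(204.5,246.4),53.5))
w=load('wrist0')
print('tool in cam',R.from_euler('xyz',w['orientation'],degrees=True).as_matrix().T@(np.array([255.4,514.6,213.1])-w['origin']))
E
```

```text
boss [449.99595974 287.54544968  23.20906594] [np.float64(1.1122375201323222), np.float64(1.1122375201323362)]
knobtop [391.57712017 260.89058928  50.14755158] [np.float64(0.4798683325336365), np.float64(0.4798683325337436)]
screwtop [606.27969104  27.43915333 221.03135711] [np.float64(0.29381526186650064), np.float64(0.2938152618664112)]
[451.17261566 293.16994066  30.        ] [448.5133474  286.78638656  30.        ] [392.34605468 263.88964633  53.5       ] [391.04784808 260.58489043  53.5       ]
tool in cam [ -1.04315254  29.38808222 186.65102268]
```

```bash
cat >> h.py <<'E'
import json
# commanded pose [x,y,z,yaw], tool pointing down
def cmd(): return json.load(open('cmd.json'))
def setc(p): json.dump(list(map(float,p)),open('cmd.json','w'))
def rel(p,c=None):
    c=c or cmd(); a=np.radians(c[3]); d=np.array(p[:3])-c[:3]
    return np.round([d[0]*np.cos(a)+d[1]*np.sin(a), d[0]*np.sin(a)-d[1]*np.cos(a), -d[2], -np.radians(p[3]-c[3])],3)
def app(dx,dy,dz,rz):
    c=cmd();a=np.radians(c[3]); p=[c[0]+dx*np.cos(a)+dy*np.sin(a),c[1]+dx*np.sin(a)-dy*np.cos(a),c[2]-dz,c[3]-np.degrees(rz)]
    setc(p);return np.round(p,2)
E
python3 - <<'E'
from h import *
setc([255.687,515.041,213.976,63.598])
print(rel([350,400,180,90]))
E
```

```text
[-61.104 135.631  33.976  -0.461]
```

Request:
drive_tool([
  [0,[-12,27,7],[0,0,-0.09]],
  [0,[-24,54,14],[0,0,-0.18]],
  [0,[-36,81,21],[0,0,-0.27]],
  [0,[-48,108,28],[0,0,-0.36]],
  [0,[-60,135,34],[0,0,-0.45]],
])

```text
time_s: 0.65
ee_pos: [350.3, 400.1, 179.3]
ee_rot: [-180.0, 0.0, 89.6]
force: [0.3, 0.0, -0.1]
gripper_width: 91.7
```

Run:
```python
from h import *
print(app(-60,135,34,-.45))
print(rel([430,289,160,115]))
```

```text
[349.93 401.27 179.98  89.38]
[-111.398   81.282   19.976   -0.447]
```

Request:
drive_tool([
  [0,[-22,16,4],[0,0,-0.09]],
  [0,[-44,32,8],[0,0,-0.18]],
  [0,[-66,48,12],[0,0,-0.27]],
  [0,[-88,65,16],[0,0,-0.36]],
  [0,[-111,81,20],[0,0,-0.45]],
])

```text
time_s: 1.15
ee_pos: [430.2, 288.4, 159.6]
ee_rot: [-180.0, -0.0, 115.4]
force: [-0.1, 0.3, -0.5]
gripper_width: 90.8
```

Run:
```python
from h import *
print(app(-111,81,20,-.45))
d=grab('wrist','wrist1');print(env.state()['ee_pos'],env.state()['ee_rot'])
im=cv2.imread('pics/wrist1.png');cv2.imwrite('pics/w1.png',cv2.resize(im,(800,600)))
```

```text
[429.72 289.4  159.98 115.16]
[431.84106737 285.13458684 158.93916889] [-179.93391215    0.20333106  115.45185635]
```

View pics/w1.png

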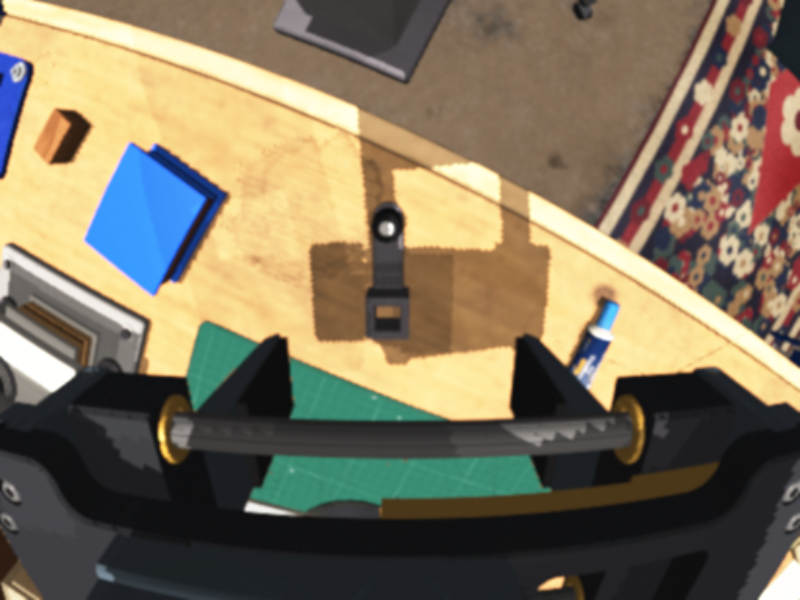

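Run:
```python
from h import *
for i in range(2):
    d=grab('wrist','wrist2'); s=env.state();print(s['ee_pos'],s['ee_rot'],d['origin'],d['orientation'])
im=cv2.imread('pics/wrist2.png');cv2.imwrite('pics/w2.png',cv2.resize(im[120:230,200:300],(600,660),interpolation=cv2.INTER_CUBIC)[:600])
```

```text
[430.64813934 286.9378966  159.19132619] [-1.79911387e+02  6.72764724e-02  1.15019818e+02] [358.24257309 251.78462677 329.18807996] [163.35458819   0.23398191 115.39849647]
[429.98929961 288.32448075 159.50807215] [-1.79934942e+02 -7.91523321e-03  1.14959332e+02] [357.03756358 253.81687916 329.48510802] [1.63372378e+02 9.81546991e-02 1.14967752e+02]
```

View pics/w2.png

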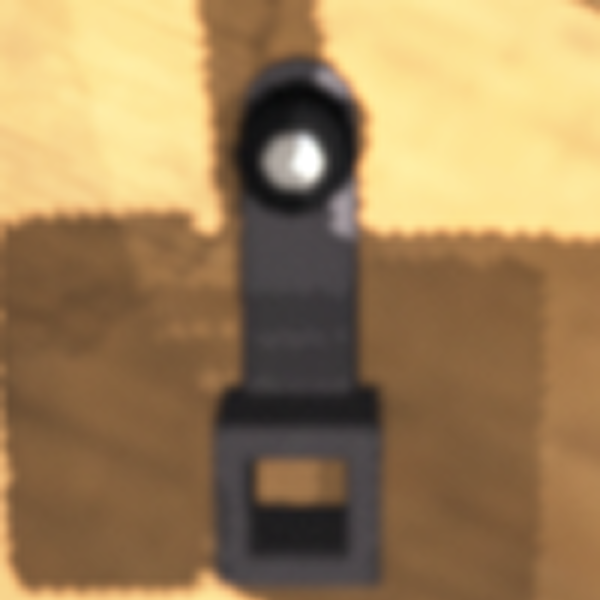

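Run:
```python
from h import *
s=load('side0');t=load('top0');w=load('wrist2')
b=(249.75,204);k=(249.5,144.7)
print('boss',onz(w,b,30),tri(ray(s,(280.7,280.4)),ray(t,(197.7,229.6)),ray(w,b)),tri(ray(s,(280.7,280.4)),ray(w,b)))
print('knob',onz(w,k,53),tri(ray(s,(303.5,267.6)),ray(t,(204.5,246.4)),ray(w,k)))
c=[onz(w,(200+x/6,120+y/6),30)[:2] for x,y in [(216,425),(380,425),(380,583),(218,583)]]
for i in range(4):
    d=c[(i+1)%4]-c[i];print(np.linalg.norm(d),np.degrees(np.arctan2(d[1],d[0])))
```

```text
boss [452.24611838 289.49140405  30.        ] (array([451.03189424, 288.87198004,  26.10945671]), [np.float64(0.7758522475561032), np.float64(2.795143756115932), np.float64(2.537851089905366)]) (array([452.11483108, 290.13868116,  27.07736008]), [np.float64(1.06417370804646), np.float64(1.0641737080464617)])
knob [392.02746911 262.22660731  53.        ] (array([391.83096143, 261.56147722,  50.89843935]), [np.float64(0.29115682630053363), np.float64(1.0186755378840398), np.float64(0.8596438457685341)])
28.703468963145614 114.98859255563728
29.594309640390147 25.366349671995874
29.185590861078005 -64.91851151637944
29.64237525195647 -155.56609406027582
```

Run:
```python
from h import *
print(rel([451.8,289.5,5,115]),rel([451.8,289.5,100,115]))
```

```text
[-9.29800e+00  2.00250e+01  1.54976e+02  3.00000e-03] [-9.2980e+00  2.0025e+01  5.9976e+01  3.0000e-03]
```

Request:
drive_tool([
  [0,[-9.3,20,20],[0,0,0]],
  [0,[-9.3,20,60],[0,0,0]],
  [0,[-9.3,20,100],[0,0,0]],
  [0,[-9.3,20,100],[0,0,0]],
  [0,[-9.3,20,100],[0,0,0]],
])

```text
time_s: 1.8
ee_pos: [451.5, 290.3, 60.3]
ee_rot: [-180.0, -0.0, 115.2]
force: [0.1, -0.3, 0.4]
gripper_width: 91.1
```

Run:
```python
from h import *
print(app(-9.3,20,100,0))
d=grab('wrist','wrist3');print(env.state()['ee_pos'],env.state()['ee_rot'])
im=cv2.imread('pics/wrist3.png');cv2.imwrite('pics/w3.png',cv2.resize(im,(800,600)))
```

```text
[451.78 289.49  59.98 115.16]
[452.50728227 290.73312497  61.48796069] [ 1.79853255e+02 -2.98788012e-02  1.15181076e+02]
```

View pics/w3.png

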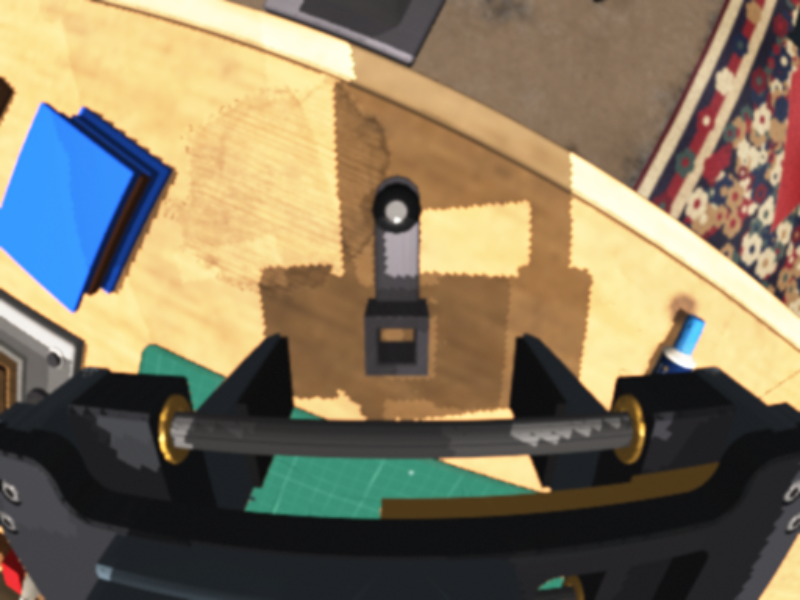

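Run:
```python
from h import *
w=load('wrist3');w2=load('wrist2')
print(onz(w,(254.1,220.9),30),tri(ray(w,(254.1,220.9)),ray(w2,(249.75,204)))); print(onz(w,(254.1,131.5),53.5))
print(rel([452.3,290,4.5,115]))
```

```text
[452.10502421 289.33834655  30.        ] (array([453.22409885, 289.84490483,  26.951253  ]), [np.float64(0.012952392755647392), np.float64(0.01295239275573549)])
[391.98927699 261.52257068  53.5       ]
[2.4200e-01 6.9000e-01 5.5476e+01 3.0000e-03]
```

Request:
drive_tool([
  [0,[0,0.5,25],[0,0,0]],
  [0,[0,0.5,45],[0,0,0]],
  [0,[0,0.5,55],[0,0,0]],
  [0.3,[0,0.5,55],[0,0,0]],
  [1,[0,0.5,55],[0,0,0]],
], squeeze=40)

```text
time_s: 2.35
ee_pos: [453.2, 290.5, 6.4]
ee_rot: [179.8, -0.0, 115.2]
force: [-0.1, -0.2, -0.8]
gripper_width: 77.9
```

Request:
drive_tool([
  [1,[0,0,0],[0,0,0]],
  [1,[0,0,0],[0,0,0]],
  [1,[0,0,0],[0,0,0]],
  [1,[0,0,0],[0,0,0]],
  [1,[0,0,0],[0,0,0]],
])

```text
time_s: 2.85
ee_pos: [452.3, 289.7, 5.1]
ee_rot: [180.0, -0.0, 115.2]
force: [-0.1, 1.0, -0.3]
gripper_width: 38.5
```

Request:
drive_tool([
  [1,[0,0,0],[0,0,0]],
  [1,[0,0,0],[0,0,0]],
  [1,[0,0,0],[0,0,0]],
  [1,[0,0,0],[0,0,0]],
  [1,[0,0,0],[0,0,0]],
])

```text
time_s: 3.35
ee_pos: [452.4, 289.6, 5.0]
ee_rot: [180.0, 0.0, 115.2]
force: [0.9, 0.1, 1.3]
gripper_width: 29.8
```

Request:
drive_tool([
  [1,[0,0,-10],[0,0,0]],
  [1,[0,0,-40],[0,0,0]],
  [1,[0,0,-80],[0,0,0]],
  [1,[0,0,-120],[0,0,0]],
  [1,[0,0,-160],[0,0,0]],
])

```text
time_s: 3.85
ee_pos: [451.4, 289.5, 166.7]
ee_rot: [-180.0, -0.0, 115.2]
force: [1.3, 0.4, -2.4]
gripper_width: 29.6
```

Request:
drive_tool([
  [1,[0,0,-30],[0,0,0.09]],
  [1,[0,0,-60],[0,0,0.18]],
  [1,[0,0,-85],[0,0,0.26]],
  [1,[0,0,-105],[0,0,0.35]],
  [1,[0,0,-105],[0,0,0.436]],
])

```text
time_s: 4.35
ee_pos: [452.9, 290.4, 273.5]
ee_rot: [179.7, -0.2, 90.0]
force: [0.1, 0.7, -3.1]
gripper_width: 29.8
```

Run:
```python
from h import *
app(0,.5,55,0);app(0,0,-160,0);print(app(0,0,-105,.436))
s=env.state();print(s['ee_pos'],s['ee_rot'],s['gripper_width'],s['force'])
print(rel([616,90,270,90]))
```

```text
[452.23 289.7  269.98  90.18]
[452.94637404 290.4379858  273.50023116] [179.71811447  -0.20702818  89.98046725] 29.842866118740123 [ 0.06605201  0.72175119 -3.11984033]
[-2.00223e+02  1.63129e+02 -2.40000e-02  3.00000e-03]
```

Force of −3 N shows the crank is in hand.

Request:
drive_tool([
  [1,[-30,25,0],[0,0,0]],
  [1,[-60,50,0],[0,0,0]],
  [1,[-90,74,0],[0,0,0]],
  [1,[-120,98,0],[0,0,0]],
  [1,[-150,122,0],[0,0,0]],
])

```text
time_s: 4.85
ee_pos: [574.8, 139.0, 270.0]
ee_rot: [-179.9, -0.0, 90.2]
force: [0.1, 1.0, -3.3]
gripper_width: 29.7
```

Request:
drive_tool([
  [1,[-20,16,0],[0,0,0]],
  [1,[-40,32,0],[0,0,0]],
  [1,[-50,41,0],[0,0,0]],
  [1,[-50,41,0],[0,0,0]],
  [1,[-50,41,0],[0,0,0]],
])

```text
time_s: 5.35
ee_pos: [615.1, 91.0, 269.8]
ee_rot: [-179.9, -0.1, 90.2]
force: [-0.8, 1.0, -3.0]
gripper_width: 29.8
```

Run:
```python
from h import *
app(-150,122,0,0);print(app(-50,41,0,0))
d=grab('wrist','wrist4');s=env.state();print(s['ee_pos'],s['ee_rot'],s['gripper_width'])
d=grab('wrist','wrist5');s=env.state();print(s['ee_pos'],s['ee_rot'],s['gripper_width'],d['origin'],d['orientation'])
im=cv2.imread('pics/wrist5.png');cv2.imwrite('pics/w5.png',cv2.resize(im,(800,600)))
```

```text
[615.87  90.22 269.98  90.18]
[614.97436214  91.2876358  269.96989008] [-1.79942459e+02 -4.95832461e-02  9.02295147e+01] 29.630869864430004
[615.03187414  91.37382732 270.09995016] [-1.79969439e+02 -3.86911730e-02  9.02533605e+01] 29.66443652899613 [533.73234841  91.93325715 440.20973448] [ 1.63329492e+02 -2.07281859e-02  9.01776440e+01]
```

View pics/w5.png

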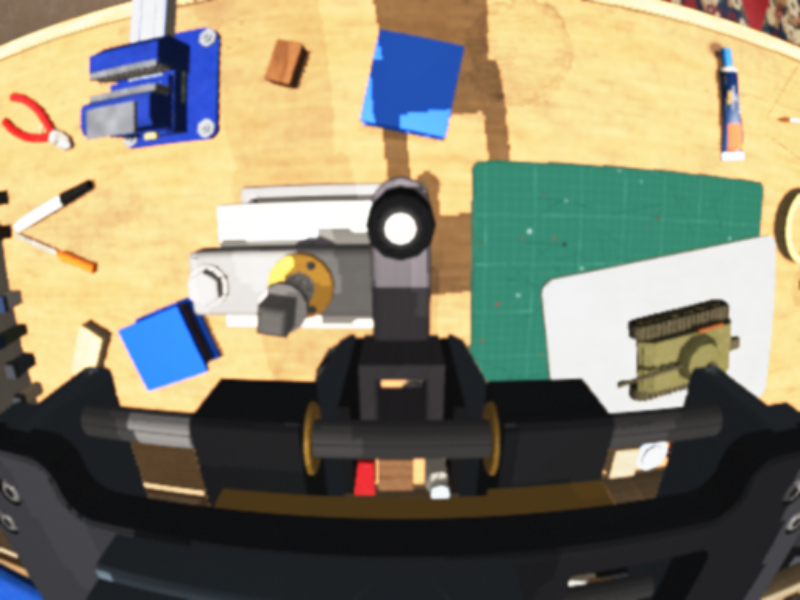

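Run:
```python
from h import *
im=cv2.imread('pics/wrist5.png');cv2.imwrite('pics/w5a.png',cv2.resize(im[155:220,160:220],None,fx=9,fy=9,interpolation=cv2.INTER_CUBIC))
cv2.imwrite('pics/w5b.png',cv2.resize(im[205:280,210:305],None,fx=8,fy=8,interpolation=cv2.INTER_CUBIC))
```

```text
(no output)
```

View pics/w5a.png

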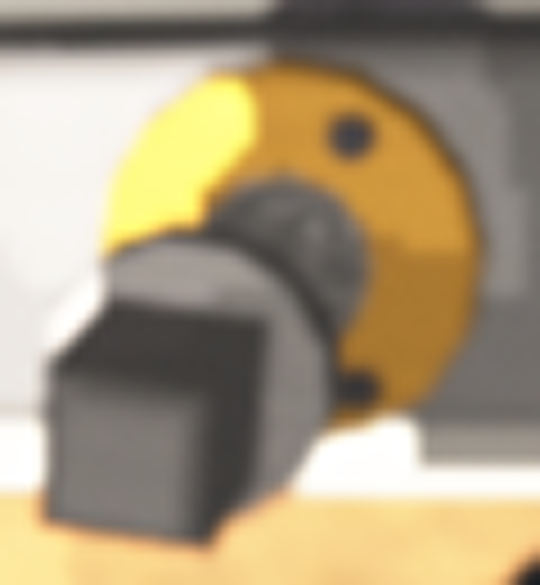

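View pics/w5b.png

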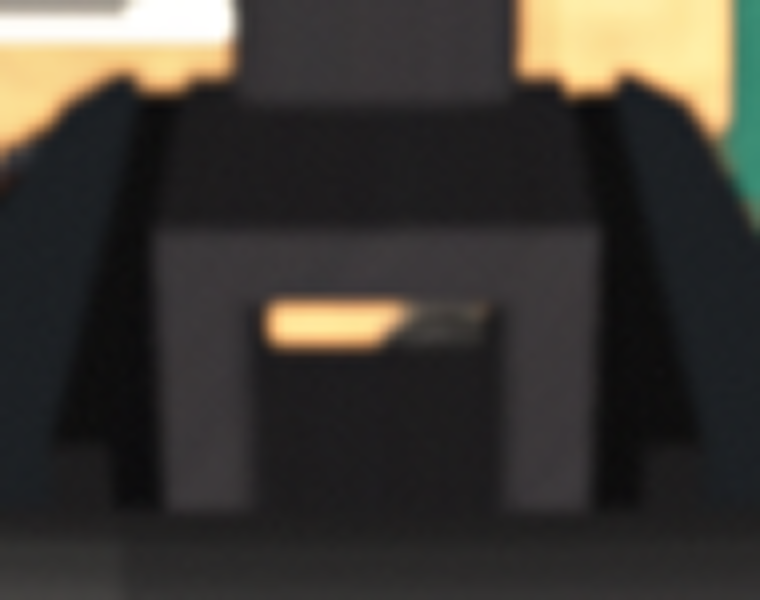

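Run:
```python
from h import *
w=load('wrist5')
P=lambda x,y:(160+(x+.5)/9-.5,155+(y+.5)/9-.5)
for zf in (193,197,201):
    c=[onz(w,P(*p),zf+20)[:2] for p in [(50,365),(212,545),(45,520)]]
    f=[onz(w,P(*p),zf)[:2] for p in [(110,300),(270,320)]]
    ang=lambda a,b:(np.linalg.norm(b-a).round(1),np.degrees(np.arctan2(*(b-a)[::-1])).round(1))
    print(zf,'sq20 ctr',(c[0]+c[1])/2,ang(c[2],c[1]),ang(c[2],c[0]),'foot',ang(*f), f)
    # foot centre from edge: edge mid + 8mm away
    d=(f[1]-f[0])/np.linalg.norm(f[1]-f[0]); n=np.array([-d[1],d[0]]); m=(f[0]+f[1])/2; print(m+8*n,m-8*n)
t=load('top0');s=load('side0')
print(proj(s,[606,27,197]),proj(t,[606,27,197]))
im=cv2.imread('pics/side0.png');cv2.imwrite('pics/s1.png',cv2.resize(im[150:195,210:260],None,fx=12,fy=12,interpolation=cv2.INTER_CUBIC))
im=cv2.imread('pics/top0.png');cv2.imwrite('pics/t1.png',cv2.resize(im[160:195,255:300],None,fx=12,fy=12,interpolation=cv2.INTER_CUBIC))
```

```text
193 sq20 ctr [612.29811069  23.79281331] (np.float64(16.3), np.float64(82.2)) (np.float64(15.3), np.float64(172.7)) foot (np.float64(16.4), np.float64(82.9)) [array([603.01644707,  16.92527891]), array([605.05012608,  33.19574571])]
[596.0950558   26.05272805] [611.97151736  24.06829656]
197 sq20 ctr [610.91496991  24.99241762] (np.float64(16.0), np.float64(82.2)) (np.float64(15.0), np.float64(172.7)) foot (np.float64(16.1), np.float64(82.9)) [array([601.8953893 ,  18.13895245]), array([603.89616218,  34.14615345])]
[594.95754496  27.13476869] [610.83400652  25.1503372 ]
201 sq20 ctr [609.53182913  26.19202192] (np.float64(15.8), np.float64(82.2)) (np.float64(14.8), np.float64(172.7)) foot (np.float64(15.9), np.float64(82.9)) [array([600.77433153,  19.35262599]), array([602.74219827,  35.09656119])]
[593.82003412  28.21680933] [609.69649568  26.23237785]
[234.00244454 169.79218721] [276.16110452 174.9314207 ]
```

View pics/s1.png

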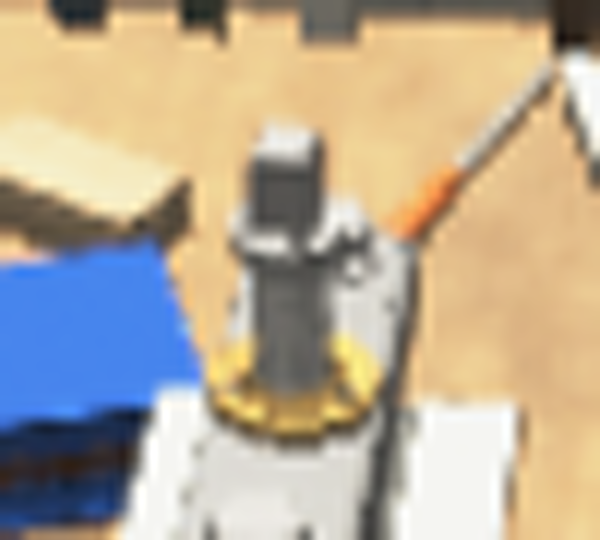

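View pics/t1.png

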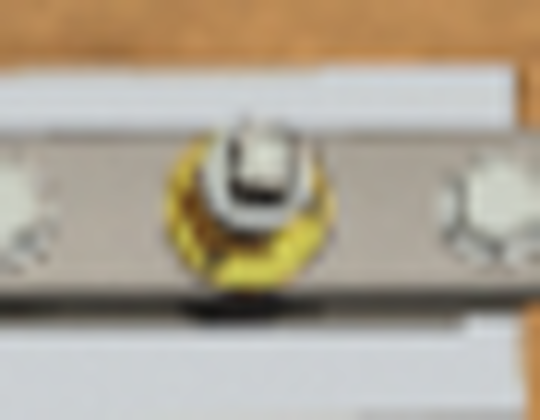

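Request:
drive_tool([
  [1,[-30,0,0],[0,0,0.07]],
  [1,[-60,0,0],[0,0,0.134]],
  [1,[-95,0,0],[0,0,0.134]],
  [1,[-120,0,0],[0,0,0.134]],
  [1,[-125,0,0],[0,0,0.134]],
])

```text
time_s: 5.95
ee_pos: [615.7, -36.2, 270.3]
ee_rot: [180.0, 0.0, 82.4]
force: [-0.0, -0.2, -2.1]
gripper_width: 30.1
```

Request:
drive_tool([
  [1,[0,0,0],[0,0,0]],
  [1,[0,0,0],[0,0,0]],
  [1,[0,0,0],[0,0,0]],
  [1,[0,0,0],[0,0,0]],
  [1,[0,0,0],[0,0,0]],
])

```text
time_s: 6.45
ee_pos: [616.3, -34.0, 269.9]
ee_rot: [-180.0, -0.0, 82.6]
force: [0.2, 0.9, -3.0]
gripper_width: 29.7
```

Run:
```python
from h import *
print(app(-125,0,0,.134))
d=grab('wrist','wrist6');s=env.state();print(s['ee_pos'],s['ee_rot'],s['gripper_width'],d['origin'],d['orientation'])
im=cv2.imread('pics/wrist6.png');d['fish']=True
u,v=proj(d,[608,26,210]).astype(int);print(u,v)
print(u-30,v-33)
cv2.imwrite('pics/w6.png',cv2.resize(im[v-33:v+32,u-30:u+30],None,fx=9,fy=9,interpolation=cv2.INTER_CUBIC))
```

```text
[616.27 -34.78 269.98  82.51]
[616.27879626 -34.22980441 269.9100202 ] [-1.79995285e+02 -7.41252258e-03  8.25488080e+01] 29.86646428642982 [535.54182031 -22.34801184 440.10542878] [1.63270478e+02 1.56171347e-02 8.25129196e+01]
326 189
296 156
```

View pics/w6.png

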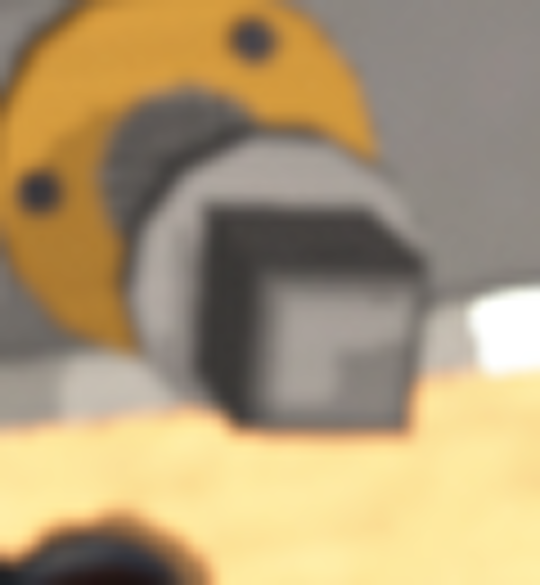

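Run:
```python
from h import *
a=load('wrist5');b=load('wrist6')
P=lambda x,y:(160+(x+.5)/9-.5,155+(y+.5)/9-.5)
Q=lambda x,y:(296+(x+.5)/9-.5,156+(y+.5)/9-.5)
pr={'footL':((110,300),(208,210)),'footR':((270,320),(370,213)),'farL':((45,520),(240,432)),'farR':((210,545),(410,432)),'nearL':((50,365),None),}
X={}
for k,(p,q) in pr.items():
    if q: X[k]=tri(ray(a,P(*p)),ray(b,Q(*q))); print(k,X[k])
g=lambda u,v:np.degrees(np.arctan2(*(X[v][0]-X[u][0])[[1,0]]))
print(g('footL','footR'),g('farL','farR'))
for zf in (195,198,201):
    f=[onz(b,Q(*p),zf)[:2] for p in [(208,210),(370,213)]]
    c=[onz(b,Q(*p),zf+20)[:2] for p in [(240,432),(410,432),(425,268)]]
    d=(f[1]-f[0])/np.linalg.norm(f[1]-f[0]);n=np.array([d[1],-d[0]]);print(zf,(f[0]+f[1])/2+8*n,np.degrees(np.arctan2(d[1],d[0])),np.linalg.norm(f[1]-f[0]),(c[0]+c[2])/2,np.degrees(np.arctan2(*(c[1]-c[0])[::-1])))
t=load('top0');s=load('side0')
print(tri(ray(t,(277.1,172.9)),ray(s,(233.9,161.7)),ray(a,P(125,455)),ray(b,Q(335,350))))
print(tri(ray(a,P(125,455)),ray(b,Q(335,350))))
```

```text
footL (array([599.68109857,  20.70584573, 205.49626928]), [np.float64(0.16073167569397936), np.float64(0.16073167569427319)])
footR (array([601.79679014,  36.10062797, 205.291244  ]), [np.float64(0.28112765722568783), np.float64(0.2811276572257602)])
farL (array([614.58642469,  18.63932618, 224.54392516]), [np.float64(0.12380796667452484), np.float64(0.12380796667448486)])
farR (array([616.61684567,  33.87217578, 224.7472395 ]), [np.float64(0.11909530848742023), np.float64(0.11909530848741585)])
82.17490860572636 82.4076687658178
195 [611.78550954  29.53779095] 81.90861932384908 16.204315700982853 [611.63847208  29.50966768] 82.16996585453354
198 [610.94925719  28.88894582] 81.90861932384897 16.00598085648513 [610.62432526  28.81855579] 82.1699658545335
201 [610.11300484  28.24010069] 81.90861932384924 15.807646011987385 [609.61017844  28.1274439 ] 82.16996585453346
(array([606.96660015,  26.78176517, 225.76297635]), [np.float64(0.8516718324217113), np.float64(1.7561561562929078), np.float64(0.9007848819517875), np.float64(1.0496781692509165)])
(array([607.81806906,  27.16297774, 226.06066223]), [np.float64(0.07828866644959248), np.float64(0.07828866644965092)])
```

Run:
```python
from h import *
a=load('wrist5')
c=lambda x,y:(210+(x+.5)/8-.5,205+(y+.5)/8-.5)
for p in [(155,230),(600,230),(250,300),(500,300)]: 
    X=onz(a,c(*p),295); print(X-[615.87,90.22,0])
print(rel([608,27,255,82.4]))
```

```text
[-16.18548505 -12.88910884 295.        ]
[-16.27205476  16.94143083 295.        ]
[-11.02126911  -6.59367357 295.        ]
[-11.07222462  10.33874351 295.        ]
[ 6.0170e+01 -1.6257e+01  1.4976e+01  2.0000e-03]
```

Request:
drive_tool([
  [1,[30,-8,0],[0,0,0]],
  [1,[59.2,-15.3,0],[0,0,0]],
  [1,[59.2,-15.3,10],[0,0,0]],
  [1,[59.2,-15.3,30],[0,0,0]],
  [1,[59.2,-15.3,30],[0,0,0]],
])

```text
time_s: 7.0
ee_pos: [607.1, 25.8, 237.0]
ee_rot: [-179.7, 0.1, 82.5]
force: [0.4, 0.5, -3.8]
gripper_width: 29.6
```

Run:
```python
from h import *
print(app(59.2,-15.3,30,0))
d=grab('side','side7');d=grab('wrist','wrist7');s=env.state();print(s['ee_pos'],s['ee_rot'],s['force'],s['torque'])
im=cv2.imread('pics/side7.png');a=cv2.resize(im[110:210,190:310],None,fx=6,fy=6,interpolation=cv2.INTER_CUBIC)
cv2.imwrite('pics/s7.png',a)
im=cv2.imread('pics/wrist7.png');a=cv2.resize(im[180:270,190:325],None,fx=6,fy=6,interpolation=cv2.INTER_CUBIC)[:, :800]
cv2.imwrite('pics/w7.png',a)
```

```text
[608.82  25.91 239.98  82.51]
[608.74024119  25.55308113 239.77432685] [-1.79953108e+02  1.51415251e-02  8.24902121e+01] [-0.56723239 -0.89783937 -1.86245354] [ 0.01915565 -0.02361237  0.02883327]
```

View pics/s7.png

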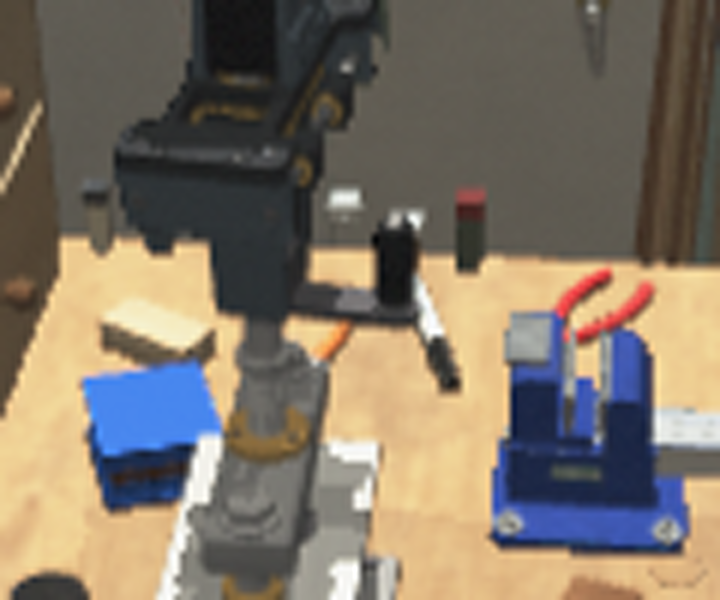

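View pics/w7.png

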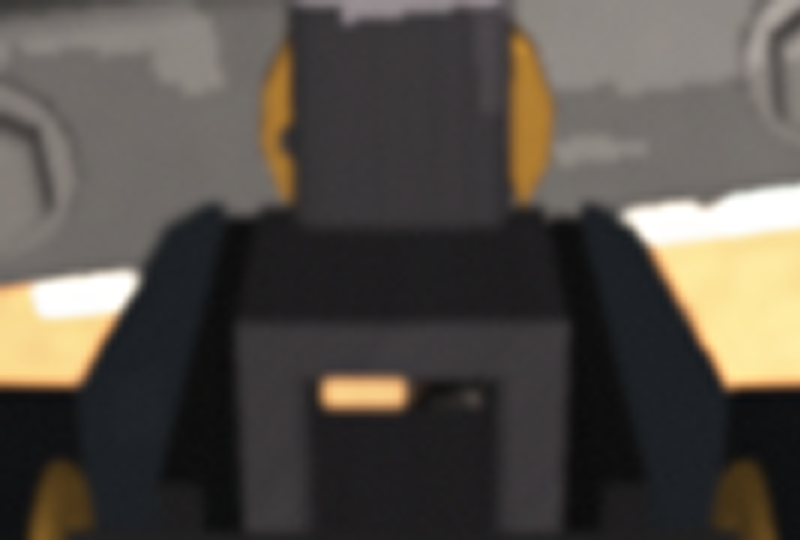

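Request:
drive_tool([
  [1,[0.5,0,4],[0,0,0]],
  [1,[0.5,0,8],[0,0,0]],
  [1,[0.5,0,10],[0,0,0]],
  [1,[0.5,0,12],[0,0,0]],
  [1,[0.5,0,12],[0,0,0]],
])

```text
time_s: 7.6
ee_pos: [608.8, 26.3, 227.7]
ee_rot: [-180.0, -0.0, 82.5]
force: [0.9, 0.4, -2.3]
gripper_width: 30.2
```

Request:
drive_tool([
  [1,[0,0,1],[0,0,0]],
  [1,[0,0,2],[0,0,0]],
  [1,[0,0,3],[0,0,0]],
  [1,[0,0,4],[0,0,0]],
  [1,[0,0,4],[0,0,0]],
])

```text
time_s: 8.1
ee_pos: [608.9, 26.4, 223.8]
ee_rot: [-180.0, -0.0, 82.5]
force: [0.4, 0.3, -2.2]
gripper_width: 29.8
```

Request:
drive_tool([
  [1,[0,0,1],[0,0,0]],
  [1,[0,0,2],[0,0,0]],
  [1,[0,0,3],[0,0,0]],
  [1,[0,0,4],[0,0,0]],
  [1,[0,0,4],[0,0,0]],
])

```text
time_s: 8.6
ee_pos: [608.9, 26.4, 219.7]
ee_rot: [-180.0, -0.0, 82.5]
force: [-0.1, 0.2, -3.2]
gripper_width: 29.5
```

Run:
```python
from h import *
app(.5,0,12,0);app(0,0,4,0);print(app(0,0,4,0))
d=grab('side','side8');d=grab('wrist','wrist8');s=env.state();print(s['ee_pos'],s['ee_rot'],s['force'],s['torque'])
im=cv2.imread('pics/side8.png');a=cv2.resize(im[140:200,210:270],None,fx=9,fy=9,interpolation=cv2.INTER_CUBIC)
cv2.imwrite('pics/s8.png',a)
im=cv2.imread('pics/wrist8.png');a=cv2.resize(im[180:270,190:325],None,fx=6,fy=6,interpolation=cv2.INTER_CUBIC)[:, :800]
cv2.imwrite('pics/w8.png',a)
```

```text
[608.89  26.41 219.98  82.51]
[608.88351475  26.37360207 219.90093161] [-1.79997523e+02 -1.36464562e-03  8.25029760e+01] [-0.55787233 -0.42791623 -1.50543515] [ 0.05528014 -0.00467387 -0.00312141]
```

View pics/s8.png

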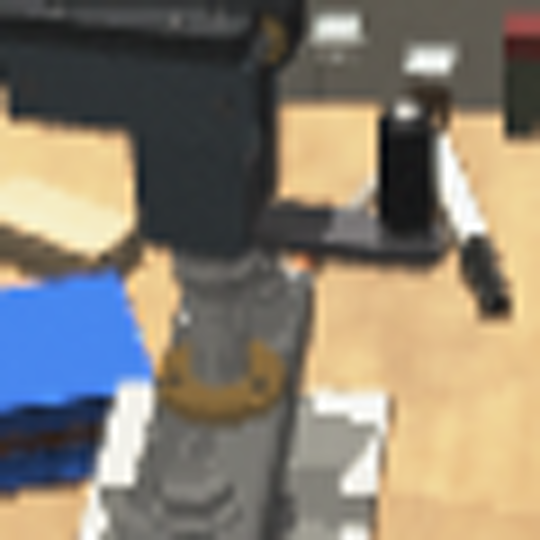

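View pics/w8.png

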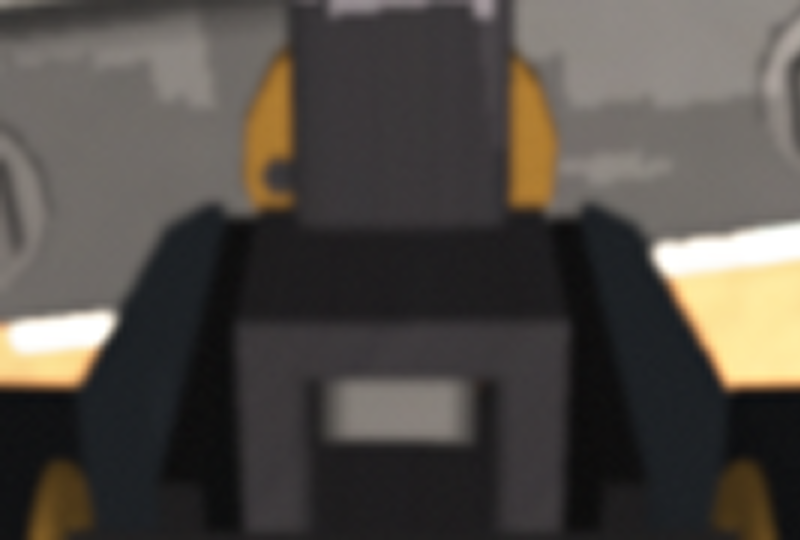

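Request:
drive_tool([
  [1,[0,0,1],[0,0,0]],
  [1,[0,0,2],[0,0,0]],
  [1,[0,0,3],[0,0,0]],
  [1,[0,0,4],[0,0,0]],
  [1,[0,0,4],[0,0,0]],
])

```text
time_s: 9.2
ee_pos: [608.9, 26.4, 215.7]
ee_rot: [-180.0, -0.0, 82.5]
force: [-0.3, 0.4, -2.5]
gripper_width: 30.0
```

Request:
drive_tool([
  [1,[0,0,1],[0,0,0]],
  [1,[0,0,2],[0,0,0]],
  [1,[0,0,3],[0,0,0]],
  [1,[0,0,4],[0,0,0]],
  [1,[0,0,4],[0,0,0]],
])

```text
time_s: 9.7
ee_pos: [608.8, 26.4, 211.7]
ee_rot: [-180.0, -0.0, 82.5]
force: [0.2, -0.3, -2.9]
gripper_width: 29.7
```

Request:
drive_tool([
  [1,[0,0,1],[0,0,0]],
  [1,[0,0,2],[0,0,0]],
  [1,[0,0,3],[0,0,0]],
  [1,[0,0,4],[0,0,0]],
  [1,[0,0,4],[0,0,0]],
])

```text
time_s: 10.2
ee_pos: [609.2, 26.4, 210.6]
ee_rot: [179.8, -0.0, 82.5]
force: [-2.9, 0.7, 8.4]
gripper_width: 30.1
```

Request:
drive_tool([
  [1,[0,0,1],[0,0,0]],
  [1,[0,0,2],[0,0,0]],
  [1,[0,0,3],[0,0,0]],
  [1,[0,0,3],[0,0,0]],
  [1,[0,0,3],[0,0,0]],
])

```text
time_s: 10.7
ee_pos: [609.5, 26.4, 210.6]
ee_rot: [179.7, -0.1, 82.5]
force: [-6.2, -0.8, 20.6]
gripper_width: 29.8
```

Run:
```python
from h import *
app(0,0,4,0);app(0,0,4,0);app(0,0,4,0);print(app(0,0,3,0))
d=grab('side','side9');d=grab('wrist','wrist9');s=env.state();print(s['ee_pos'],s['ee_rot'],s['force'],s['torque'])
im=cv2.imread('pics/side9.png');a=cv2.resize(im[140:200,210:270],None,fx=9,fy=9,interpolation=cv2.INTER_CUBIC)
im=cv2.imread('pics/wrist9.png');b=cv2.resize(im[180:270,210:305],None,fx=6,fy=6,interpolation=cv2.INTER_CUBIC)
cv2.imwrite('pics/s9.png',np.hstack([cv2.resize(a,(0,0),fx=.4,fy=.4)[:216],np.zeros((216,10,3),np.uint8)]) if 0 else a);cv2.imwrite('pics/w9.png',b)
# where would screw top center appear inside
```

```text
[608.89  26.41 204.98  82.51]
[609.49546558  26.41051108 210.55653124] [ 1.79666222e+02 -5.45228027e-02  8.25047854e+01] [-5.55095382 -0.14458457 20.34459833] [-0.00218934  1.35420021 -0.0141135 ]
```

View pics/s9.png

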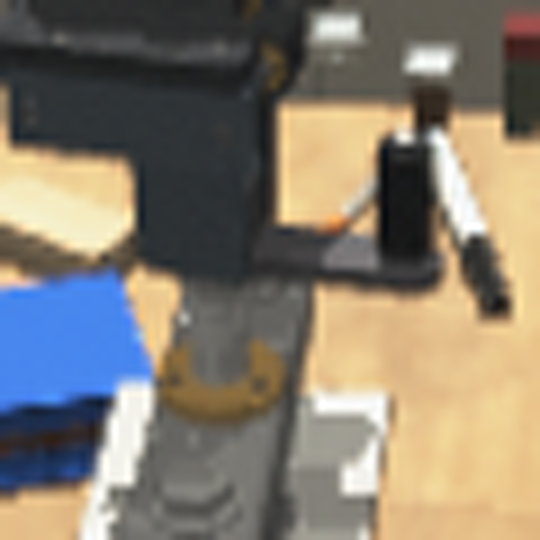

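View pics/w9.png

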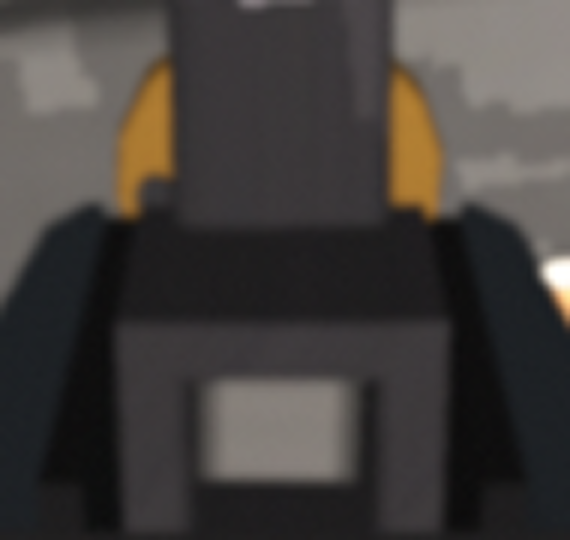

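Run:
```python
from h import *
w=load('wrist9')
p=np.array([609.5,26.4]);a=np.radians(82.5);y=np.array([np.sin(a),-np.cos(a)])
for off in (0,.8):
  for up,zt in (('top',24),('jam16',16)):
    for e,h in ((5,0),(8,-4)):
      print(off,up,e,[((proj(w,[*(p+y*(off+s*e)),205.5+zt+h])-[210,180])*6).round() for s in (-1,1)])
  print('boss edge',((proj(w,[*(p+y*(off-15)),235.5])-[210,180])*6).round(),'hole far at top',((proj(w,[*(p+y*(off+8.7)),235.5])-[210,180])*6).round(),((proj(w,[*(p+y*(off-8.7)),235.5])-[210,180])*6).round())
print(w['origin'],w['orientation'])
```

```text
0 top 5 [array([269., 396.]), array([270., 487.])]
0 top 8 [array([269., 349.]), array([270., 493.])]
0 jam16 5 [array([270., 359.]), array([270., 448.])]
0 jam16 8 [array([270., 315.]), array([270., 454.])]
boss edge [269. 328.] hole far at top [269. 552.] [269. 390.]
0.8 top 5 [array([269., 404.]), array([270., 494.])]
0.8 top 8 [array([269., 357.]), array([270., 500.])]
0.8 jam16 5 [array([270., 366.]), array([270., 455.])]
0.8 jam16 8 [array([270., 322.]), array([270., 461.])]
boss edge [269. 336.] hole far at top [270. 559.] [269. 398.]
[527.75550848  38.16546366 380.23839579] [ 1.62936695e+02 -2.49065220e-02  8.24551695e+01]
```

Request:
drive_tool([
  [1,[0,0,-3],[0,0,0]],
  [1,[0,0,-5.5],[0,0,0]],
  [0.6,[0,0,-5.5],[0,0,0]],
  [0.4,[0,0,-5.5],[0,0,0]],
  [0.4,[0,0,-5.5],[0,0,0]],
])

```text
time_s: 11.3
ee_pos: [609.1, 26.4, 210.1]
ee_rot: [-180.0, -0.0, 82.5]
force: [0.6, 0.7, 0.9]
gripper_width: 49.7
```

Request:
drive_tool([
  [0.4,[0,0,0],[0,0,0]],
  [0.4,[0,0,0],[0,0,0]],
  [0.4,[0,0,-5],[0,0,0]],
  [0.4,[0,0,-30],[0,0,0]],
  [0.4,[0,0,-70],[0,0,0]],
])

```text
time_s: 11.8
ee_pos: [607.6, 26.4, 278.9]
ee_rot: [-179.7, 0.0, 82.5]
force: [1.5, -1.0, 0.4]
gripper_width: 54.9
```

Run:
```python
from h import *
app(0,0,-5.5,0);print(app(0,0,-70,0))
d=grab('side','side10');d=grab('wrist','wrist10');s=env.state();print(s['ee_pos'],s['ee_rot'],s['force'],s['gripper_width'])
im=cv2.imread('pics/side10.png');a=cv2.resize(im[130:200,200:270],None,fx=8,fy=8,interpolation=cv2.INTER_CUBIC)
im=cv2.imread('pics/wrist10.png');b=cv2.resize(im[100:270,150:360],None,fx=3.5,fy=3.5,interpolation=cv2.INTER_CUBIC)
cv2.imwrite('pics/s10.png', a);cv2.imwrite('pics/w10.png',b)
```

```text
[608.89  26.41 280.48  82.51]
[611.54637372  26.45887156 286.7438228 ] [ 1.79340702e+02 -1.06311093e-01  8.25075722e+01] [0.82683563 0.5693431  1.0412167 ] 54.84579846692732
```

View pics/s10.png

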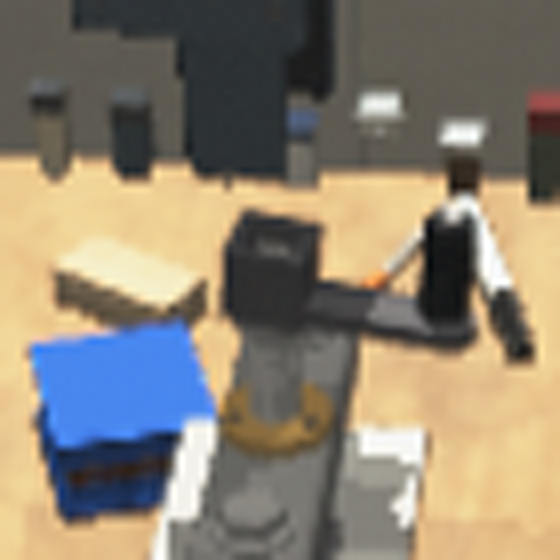

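View pics/w10.png

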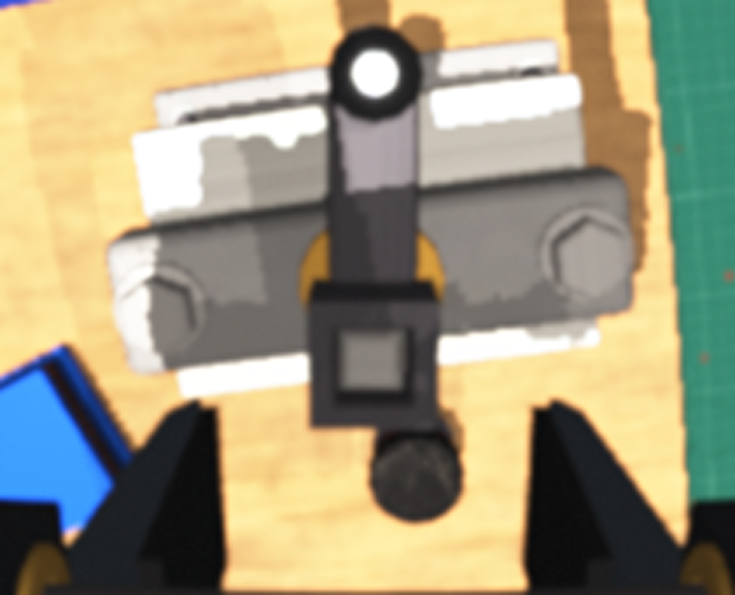

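Run:
```python
from h import *
d=grab('wrist','wrist11');s=env.state();print(s['ee_pos'],s['ee_rot'])
im=cv2.imread('pics/wrist11.png');g=cv2.cvtColor(im,cv2.COLOR_BGR2GRAY)
b=cv2.resize(im[90:220,210:305],None,fx=4.5,fy=4.5,interpolation=cv2.INTER_CUBIC);cv2.imwrite('pics/w11.png',b)
```

```text
[610.40766941  26.43999164 284.00600037] [ 1.79594910e+02 -6.86885774e-02  8.25056297e+01]
```

View pics/w11.png

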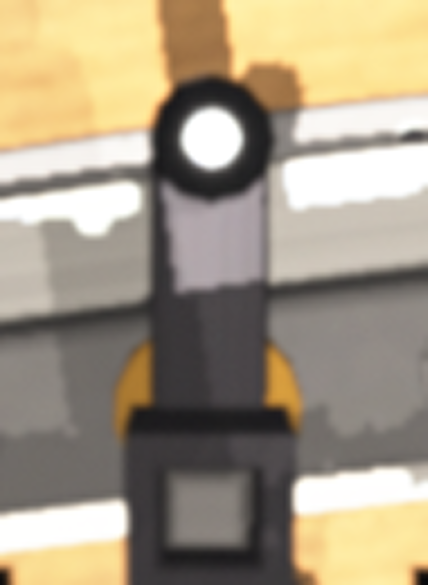

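Run:
```python
from h import *
w=load('wrist11')
c=lambda x,y:(210+(x+.5)/4.5-.5,90+(y+.5)/4.5-.5)
print('knob',onz(w,c(212.5,137),259),'boss',onz(w,c(211.5,512),235.5),'edge',onz(w,c(211.5,431),235.5))
print(rel([544.8,34.9,222,82.5]))
```

```text
knob [540.09711288  37.09439013 259.        ] boss [605.5971795   28.29931492 235.5       ] edge [591.02748128  30.22965543 235.5       ]
[ 6.0000e-02 -6.4647e+01  5.8476e+01  0.0000e+00]
```

Request:
drive_tool([
  [0.4,[0,-35,0],[0,0,0]],
  [0.4,[0,-64.6,0],[0,0,0]],
  [0.4,[0,-64.6,15],[0,0,0]],
  [0.4,[0,-64.6,15],[0,0,0]],
  [0.4,[0,-64.6,15],[0,0,0]],
])

```text
time_s: 12.45
ee_pos: [544.8, 34.8, 265.0]
ee_rot: [-179.9, 0.0, 82.5]
force: [0.2, 0.1, 0.9]
gripper_width: 54.7
```

Request:
drive_tool([
  [0.4,[0,0,20],[0,0,0]],
  [0.4,[0,0,40],[0,0,0]],
  [0.4,[0,0,43.5],[0,0,0]],
  [1,[0,0,43.5],[0,0,0]],
  [1,[0,0,43.5],[0,0,0]],
], squeeze=40)

```text
time_s: 12.95
ee_pos: [545.8, 34.8, 222.9]
ee_rot: [179.9, -0.0, 82.5]
force: [-0.6, -0.3, 0.4]
gripper_width: 41.5
```

Request:
drive_tool([
  [1,[0,0,0],[0,0,0]],
  [1,[0,0,0],[0,0,0]],
  [1,[0,0,0],[0,0,0]],
  [1,[0,0,0],[0,0,0]],
  [1,[0,0,0],[0,0,0]],
])

```text
time_s: 13.45
ee_pos: [545.0, 34.9, 222.4]
ee_rot: [179.9, -0.0, 82.5]
force: [0.3, 0.2, 1.1]
gripper_width: 18.9
```

Run:
```python
from h import *
app(0,-64.6,15,0);print(app(0,0,43.5,0))
d=grab('side','side12');d=grab('wrist','wrist12');s=env.state();print(s['ee_pos'],s['ee_rot'],s['force'],s['gripper_width'])
im=cv2.imread('pics/side12.png');a=cv2.resize(im[130:200,200:270],None,fx=8,fy=8,interpolation=cv2.INTER_CUBIC)
im=cv2.imread('pics/wrist12.png');b=cv2.resize(im[100:300,130:380],None,fx=3,fy=3,interpolation=cv2.INTER_CUBIC)
cv2.imwrite('pics/s12.png', a);cv2.imwrite('pics/w12.png',b)
```

```text
[544.84  34.83 221.98  82.51]
[545.01553507  34.86474161 222.29530458] [ 1.79956967e+02 -1.31192699e-02  8.25093237e+01] [0.47361504 0.90223433 1.21590517] 19.132744172093435
```

View pics/s12.png

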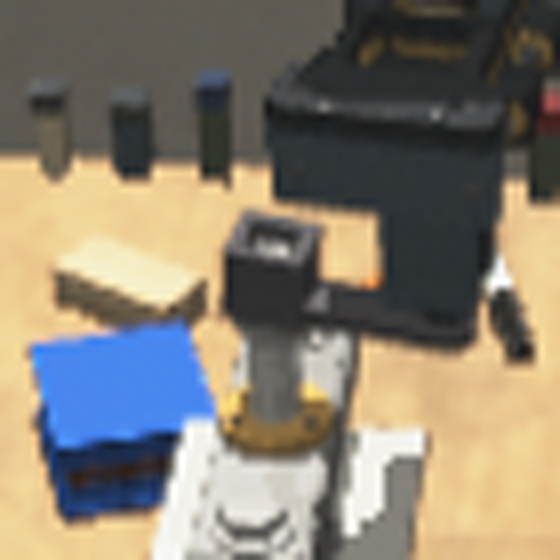

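View pics/w12.png

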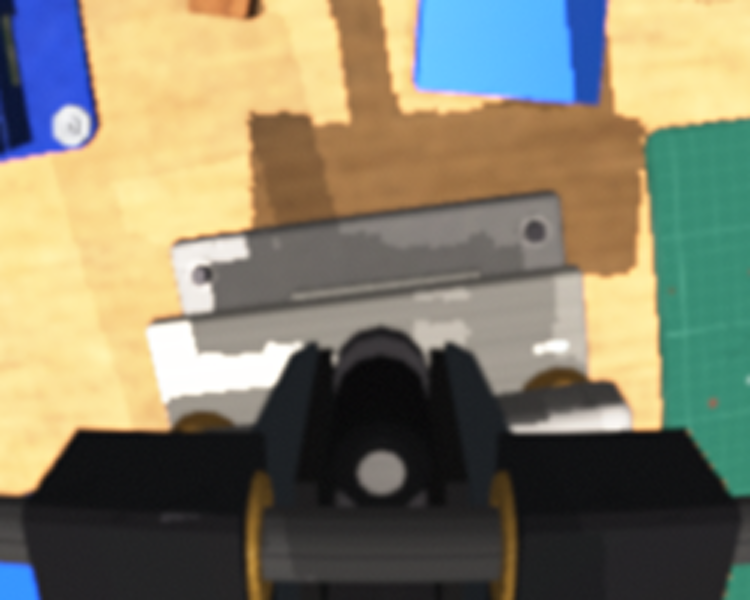

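```bash
cat >> h.py <<'E'
C=np.array([609.,26.4]);R0=65.;Z0=221.5;PH0=np.radians(172.5)
def rows(w0,steps,prog=None):
    """w0 wound rad so far (commanded); steps list of increments"""
    c=cmd();w=w0;out=[]
    for s in steps:
        w+=s;ph=PH0-w
        p=[C[0]+R0*np.cos(ph),C[1]+R0*np.sin(ph),Z0-12/(2*np.pi)*w,c[3]]
        out.append(rel(p,c)[:3].round(1).tolist())
    print('w',round(w,3),[[1,o,[0,0,0]] for o in out])
    return out
def multi(w0,calls):
    for st in calls:
        o=rows(w0,st);app(*o[-1],0);w0+=sum(st)
E
python3 - <<'E'
from h import *
multi(0,[[.05,.1,.1,.1,.15]])
E
```

```text
w 0.5 [[1, [3.3, -0.2, 0.6], [0, 0, 0]], [1, [9.7, 0.4, 0.8], [0, 0, 0]], [1, [16.1, 1.7, 1.0], [0, 0, 0]], [1, [22.3, 3.7, 1.1], [0, 0, 0]], [1, [31.2, 7.7, 1.4], [0, 0, 0]]]
```

Request:
drive_tool([
  [1,[3.3,-0.2,0.6],[0,0,0]],
  [1,[9.7,0.4,0.8],[0,0,0]],
  [1,[16.1,1.7,1.0],[0,0,0]],
  [1,[22.3,3.7,1.1],[0,0,0]],
  [1,[31.2,7.7,1.4],[0,0,0]],
])

```text
time_s: 14.05
ee_pos: [555.3, 62.5, 221.4]
ee_rot: [-179.9, 0.3, 82.5]
force: [-4.6, -6.6, 8.3]
gripper_width: 19.1
```

```bash
cat >> h.py <<'E'
def rd(pos,f,w):
    p=np.array(pos[:2])-C;r=np.hypot(*p);u=p/r;t=np.array([u[1],-u[0]])
    ph=np.arctan2(p[1],p[0]);wa=(PH0-ph-w+np.pi)%(2*np.pi)-np.pi+w
    F=np.array(f[:2]);print('wcmd',w,'w',round(wa,3),'r',round(r,1),'Ftan',round(-F@t,2),'Frad',round(F@u,2),'Fz',f[2],'zerr',round(pos[2]-(Z0-1.90986*wa),2))
E
python3 - <<'E'
from h import *
s=env.state();rd(s['ee_pos'],s['force'],.5)
multi(.5,[[.2]*5,[.2]*5,[.2]*5])
E
```

```text
wcmd 0.5 w 0.461 r 64.8 Ftan 8.04 Frad 0.14 Fz 8.342167032421962 zerr 0.83
w 1.5 [[1, [10.7, 7.3, 0.4], [0, 0, 0]], [1, [19.7, 16.6, 0.8], [0, 0, 0]], [1, [26.7, 27.5, 1.2], [0, 0, 0]], [1, [31.4, 39.6, 1.6], [0, 0, 0]], [1, [33.6, 52.4, 1.9], [0, 0, 0]]]
w 2.5 [[1, [-0.3, 13.0, 0.4], [0, 0, 0]], [1, [-3.3, 25.6, 0.8], [0, 0, 0]], [1, [-8.7, 37.4, 1.2], [0, 0, 0]], [1, [-16.3, 47.9, 1.6], [0, 0, 0]], [1, [-25.9, 56.7, 2.0], [0, 0, 0]]]
w 3.5 [[1, [-11.1, 6.7, 0.3], [0, 0, 0]], [1, [-23.3, 11.0, 0.7], [0, 0, 0]], [1, [-36.2, 12.9, 1.1], [0, 0, 0]], [1, [-49.2, 12.1, 1.5], [0, 0, 0]], [1, [-61.7, 8.8, 1.9], [0, 0, 0]]]
```

Request:
drive_tool([
  [1,[10.7,7.3,0.4],[0,0,0]],
  [1,[19.7,16.6,0.8],[0,0,0]],
  [1,[26.7,27.5,1.2],[0,0,0]],
  [1,[31.4,39.6,1.6],[0,0,0]],
  [1,[33.6,52.4,1.9],[0,0,0]],
])

```text
time_s: 14.55
ee_pos: [610.9, 91.6, 220.9]
ee_rot: [-179.8, 0.1, 82.6]
force: [-7.7, 0.8, 16.4]
gripper_width: 19.5
```

Run:
```python
from h import *
s=env.state();rd(s['ee_pos'],s['force'],1.5)
```

```text
wcmd 1.5 w 1.469 r 65.3 Ftan 7.68 Frad 0.55 Fz 16.44072518041622 zerr 2.23
```

```bash
sed -i 's/Z0=221.5/Z0=223.0/' h.py
python3 - <<'E'
from h import *
c=cmd();
ph=PH0-1.5;setc([C[0]+65*np.cos(ph),C[1]+65*np.sin(ph),c[2]+ (0),c[3]])
# exact commanded after call: z
p=[544.84,34.83,221.98,82.51]
setc(p)
app(31.2,7.7,1.4,0);print(app(33.6,52.4,1.9,0))
multi(1.5,[[.2]*5])
d=grab('side','side13');im=cv2.imread('pics/side13.png');a=cv2.resize(im[130:240,190:290],None,fx=5,fy=5,interpolation=cv2.INTER_CUBIC);cv2.imwrite('pics/s13.png', a)
E
```

```text
[612.87  91.24 218.68  82.51]
w 2.5 [[1, [-0.3, 13.0, -1.1], [0, 0, 0]], [1, [-3.3, 25.6, -0.7], [0, 0, 0]], [1, [-8.7, 37.4, -0.3], [0, 0, 0]], [1, [-16.3, 47.9, 0.1], [0, 0, 0]], [1, [-25.9, 56.7, 0.5], [0, 0, 0]]]
```

View pics/s13.png

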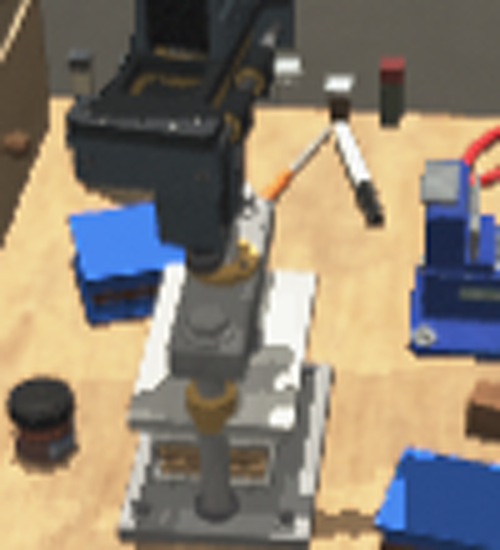

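Request:
drive_tool([
  [1,[-0.3,13.0,-1.1],[0,0,0]],
  [1,[-3.3,25.6,-0.7],[0,0,0]],
  [1,[-8.7,37.4,-0.3],[0,0,0]],
  [1,[-16.3,47.9,0.1],[0,0,0]],
  [1,[-25.9,56.7,0.5],[0,0,0]],
])

```text
time_s: 15.1
ee_pos: [666.2, 62.0, 220.3]
ee_rot: [179.9, -0.4, 82.6]
force: [-0.5, 8.0, 8.6]
gripper_width: 19.3
```

Run:
```python
from h import *
s=env.state();rd(s['ee_pos'],s['force'],2.5)
multi(2.5,[[.2]*5])
```

```text
wcmd 2.5 w 2.454 r 67.4 Ftan 7.06 Frad 3.76 Fz 8.610057673317712 zerr 1.98
w 3.5 [[1, [-11.1, 6.7, 0.3], [0, 0, 0]], [1, [-23.4, 11.0, 0.7], [0, 0, 0]], [1, [-36.2, 12.9, 1.1], [0, 0, 0]], [1, [-49.2, 12.1, 1.5], [0, 0, 0]], [1, [-61.7, 8.8, 1.9], [0, 0, 0]]]
```

Run:
```python
from h import *
d=grab('wrist','wrist14');d=grab('side','side14')
im=cv2.imread('pics/wrist14.png');b=cv2.resize(im[60:300,100:420],None,fx=2.5,fy=2.5,interpolation=cv2.INTER_CUBIC);cv2.imwrite('pics/w14.png',b)
im=cv2.imread('pics/side14.png');a=cv2.resize(im[130:240,190:290],None,fx=5,fy=5,interpolation=cv2.INTER_CUBIC);cv2.imwrite('pics/s14.png', a)
```

```text
(no output)
```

View pics/w14.png

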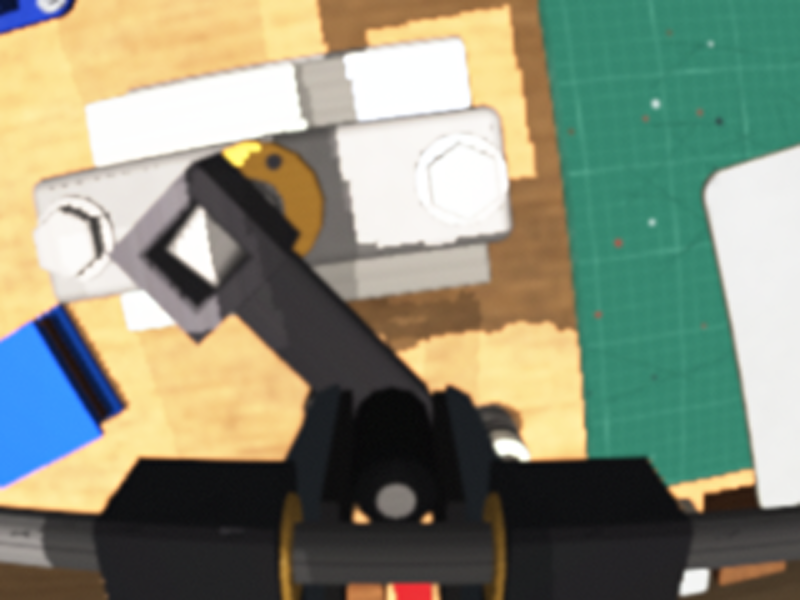

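View pics/s14.png

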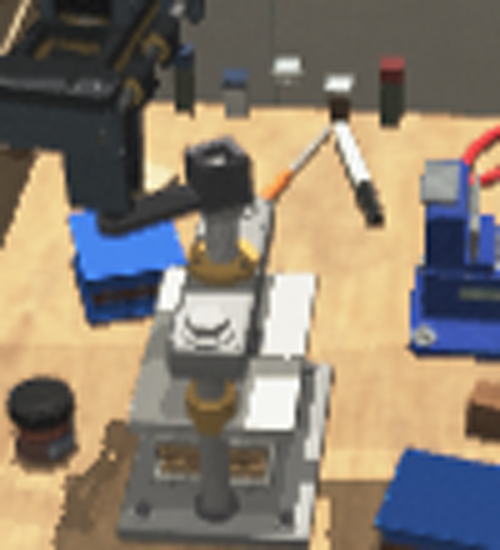

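Run:
```python
from h import *
w=load('wrist14');w11=load('wrist11');s=load('side14')
b=cv2.imread('pics/wrist14.png')[125:200,140:240];cv2.imwrite('pics/w14b.png',cv2.resize(b,None,fx=8,fy=8,interpolation=cv2.INTER_CUBIC))
b=cv2.imread('pics/side14.png')[150:185,205:255];cv2.imwrite('pics/s14b.png',cv2.resize(b,None,fx=14,fy=14,interpolation=cv2.INTER_CUBIC))
for z in (229,231,233,235): print(z,onz(w,(180.8,160),z),onz(s,(234,161.4),z))
st=env.state();print(st['ee_pos'],st['force'],st['torque'])
```

```text
229 [608.56081448  27.55674266 229.        ] [604.30802224  31.30903581 229.        ]
231 [608.27024986  28.11417223 231.        ] [603.81810771  34.45212344 231.        ]
233 [607.97968524  28.67160181 233.        ] [603.32819317  37.59521107 233.        ]
235 [607.68912062  29.22903138 235.        ] [602.83827863  40.7382987  235.        ]
[667.16614973  60.52751035 220.19417316] [0.24001777 5.46999699 9.81677556] [ 0.73278457  0.38188817 -0.00719509]
```

View pics/w14b.png

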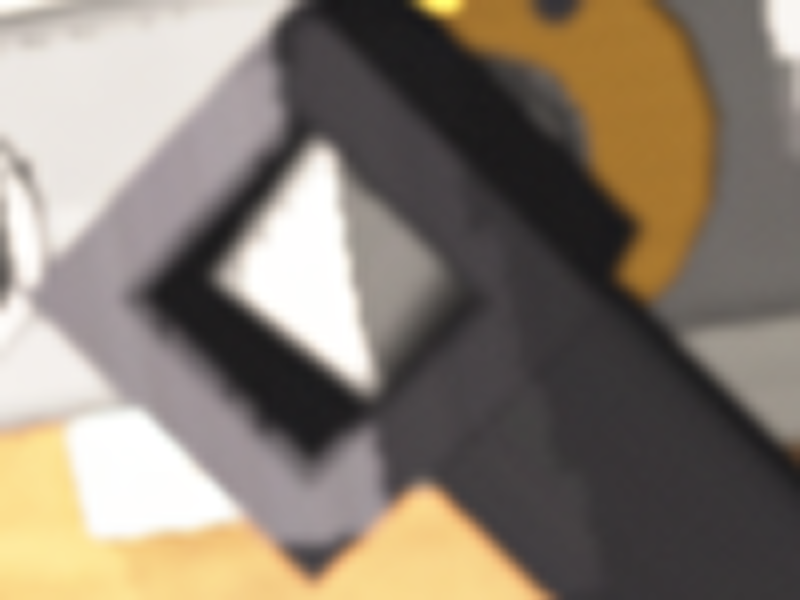

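View pics/s14b.png

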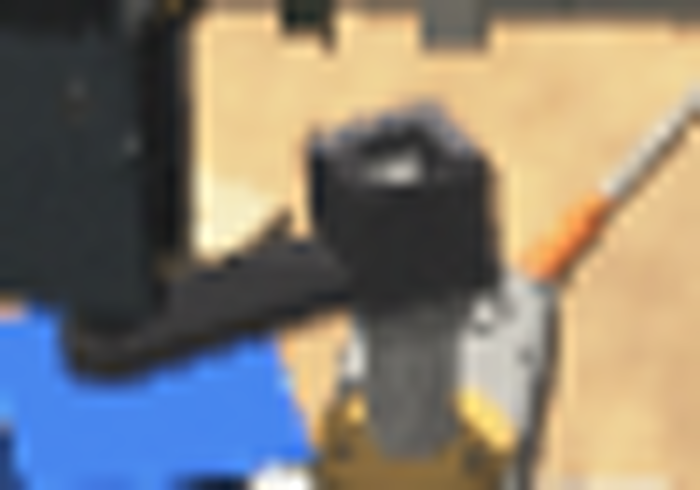

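Run:
```python
from h import *
a=cv2.imread('pics/side0.png');b=cv2.imread('pics/side14.png')
A=cv2.resize(a[195:240,212:262],None,fx=8,fy=12,interpolation=cv2.INTER_CUBIC);B=cv2.resize(b[195:240,212:262],None,fx=8,fy=12,interpolation=cv2.INTER_CUBIC)
cv2.imwrite('pics/cmp.png',np.hstack([A,B]))
s=load('side0')
for z in (14,56,60,86,90): print(z,proj(s,[608+5,27+79,z]))
```

```text
14 [230.44005298 233.19768017]
56 [229.87653075 223.02083967]
60 [229.82153276 222.02761218]
86 [229.45818961 215.46587418]
90 [229.40137295 214.43980263]
```

View pics/cmp.png

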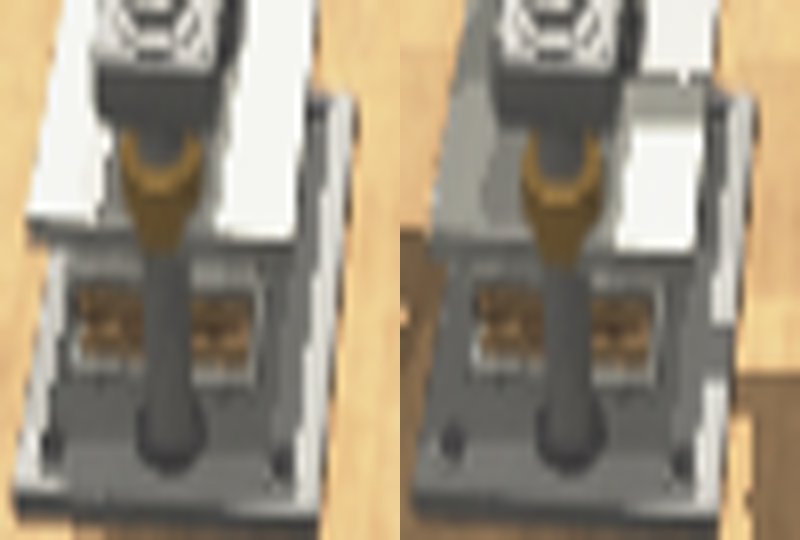

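Run:
```python
from h import *
w=load('wrist14');w11=load('wrist11');w9=load('wrist9')
c=lambda x,y:(140+(x+.5)/8-.5,125+(y+.5)/8-.5)
c11=lambda x,y:(210+(x+.5)/4.5-.5,90+(y+.5)/4.5-.5)
for z in (228,231,233.5,235.5):
    L=[onz(w,c(*p),z)[:2] for p in [(35,295),(312,565),(140,295),(310,470),(480,298)]]
    M=[onz(w11,c11(*p),z)[:2] for p in [(129,430),(297,430)]]
    print(z,np.linalg.norm(L[0]-L[1]),np.linalg.norm(L[2]-L[3]),np.linalg.norm(L[3]-L[4]),np.linalg.norm(M[0]-M[1]), 'ctr',(L[2]+L[4])/2)
im=cv2.imread('pics/wrist12.png')[220:290,200:310];cv2.imwrite('pics/k12.png',cv2.resize(im,None,fx=7,fy=7,interpolation=cv2.INTER_CUBIC)[:,:760])
im=cv2.imread('pics/wrist14.png')[220:290,200:310];cv2.imwrite('pics/k14.png',cv2.resize(im,None,fx=7,fy=7,interpolation=cv2.INTER_CUBIC)[:,:760])
```

```text
228 28.528540757470893 17.774569618550576 18.111109734640326 29.78744376017083 ctr [609.34046551  25.42871484]
231 28.001438792610543 17.44616128353849 17.776483382451882 29.395423414699653 ctr [608.89289779  26.29902767]
233.5 27.562187155226923 17.172487671028563 17.497628088961658 29.06873979347367 ctr [608.51992469  27.02428836]
235.5 27.210785845320114 16.953548781020405 17.274543854169405 28.807392896492892 ctr [608.22154621  27.60449692]
```

View pics/k12.png

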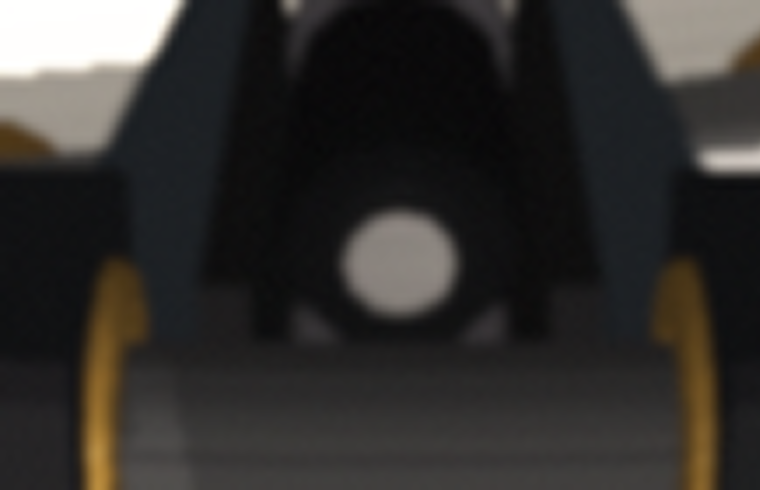

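View pics/k14.png

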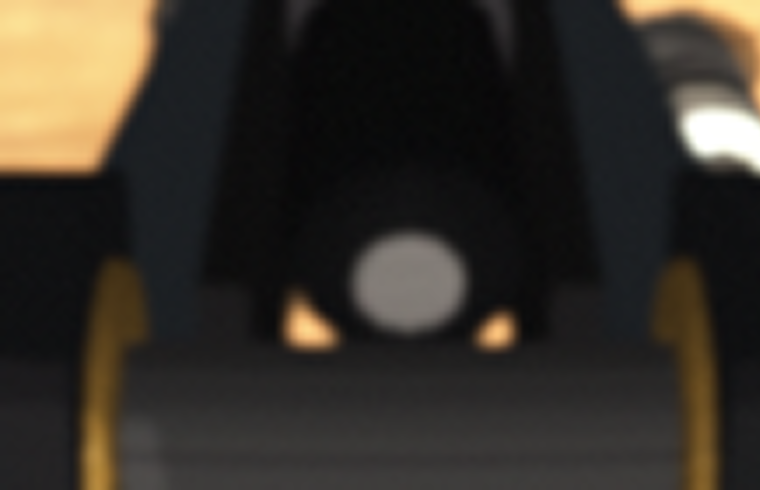

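```bash
sed -i 's/Z0=223.0/Z0=224.2/; s/C=np.array(\[609.,26.4\])/C=np.array([610.2,26.9])/' h.py
python3 - <<'E'
from h import *
setc([544.84,34.83,221.98,82.51])
app(31.2,7.7,1.4,0);app(33.6,52.4,1.9,0);print(app(-25.9,56.7,.5,0))
multi(2.5,[[.2]*5])
E
```

```text
[665.71  58.17 218.18  82.51]
w 3.5 [[1, [-10.5, 7.8, -0.9], [0, 0, 0]], [1, [-22.7, 12.2, -0.5], [0, 0, 0]], [1, [-35.6, 14.0, -0.1], [0, 0, 0]], [1, [-48.5, 13.2, 0.3], [0, 0, 0]], [1, [-61.1, 9.9, 0.7], [0, 0, 0]]]
```

Request:
drive_tool([
  [1,[-10.5,7.8,-0.9],[0,0,0]],
  [1,[-22.7,12.2,-0.5],[0,0,0]],
  [1,[-35.6,14.0,-0.1],[0,0,0]],
  [1,[-48.5,13.2,0.3],[0,0,0]],
  [1,[-61.1,9.9,0.7],[0,0,0]],
])

```text
time_s: 15.7
ee_pos: [671.1, -0.7, 219.3]
ee_rot: [179.5, -0.4, 82.5]
force: [6.9, 5.9, 4.7]
gripper_width: 19.1
```

Run:
```python
from h import *
s=env.state();rd(s['ee_pos'],s['force'],3.5)
multi(3.5,[[.2]*5])
```

```text
wcmd 3.5 w 3.437 r 66.9 Ftan 8.26 Frad 3.81 Fz 4.683873532153278 zerr 1.67
w 4.5 [[1, [-11.6, -5.7, 0.3], [0, 0, 0]], [1, [-21.9, -13.7, 0.7], [0, 0, 0]], [1, [-30.3, -23.5, 1.1], [0, 0, 0]], [1, [-36.7, -34.8, 1.5], [0, 0, 0]], [1, [-40.7, -47.2, 1.9], [0, 0, 0]]]
```

Request:
drive_tool([
  [1,[-11.6,-5.7,0.3],[0,0,0]],
  [1,[-21.9,-13.7,0.7],[0,0,0]],
  [1,[-30.3,-23.5,1.1],[0,0,0]],
  [1,[-36.7,-34.8,1.5],[0,0,0]],
  [1,[-40.7,-47.2,1.9],[0,0,0]],
])

```text
time_s: 16.2
ee_pos: [620.0, -38.2, 217.9]
ee_rot: [179.3, -0.1, 82.5]
force: [8.0, -2.9, 4.7]
gripper_width: 19.1
```

Run:
```python
from h import *
s=env.state();rd(s['ee_pos'],s['force'],4.5)
multi(4.5,[[.2]*5])
```

```text
wcmd 4.5 w 4.433 r 65.8 Ftan 7.49 Frad 4.07 Fz 4.685997919624938 zerr 2.15
w 5.5 [[1, [-1.4, -12.9, 0.4], [0, 0, 0]], [1, [-0.3, -25.8, 0.7], [0, 0, 0]], [1, [3.4, -38.2, 1.1], [0, 0, 0]], [1, [9.5, -49.7, 1.5], [0, 0, 0]], [1, [17.7, -59.7, 1.9], [0, 0, 0]]]
```

Run:
```python
from h import *
d=grab('wrist','wrist15');d=grab('side','side15')
im=cv2.imread('pics/wrist15.png');b=cv2.resize(im[60:300,100:420],None,fx=2.5,fy=2.5,interpolation=cv2.INTER_CUBIC);cv2.imwrite('pics/w15.png',b)
im=cv2.imread('pics/side15.png');a=cv2.resize(im[150:185,205:255],None,fx=14,fy=14,interpolation=cv2.INTER_CUBIC);cv2.imwrite('pics/s15.png', a)
```

```text
(no output)
```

View pics/w15.png

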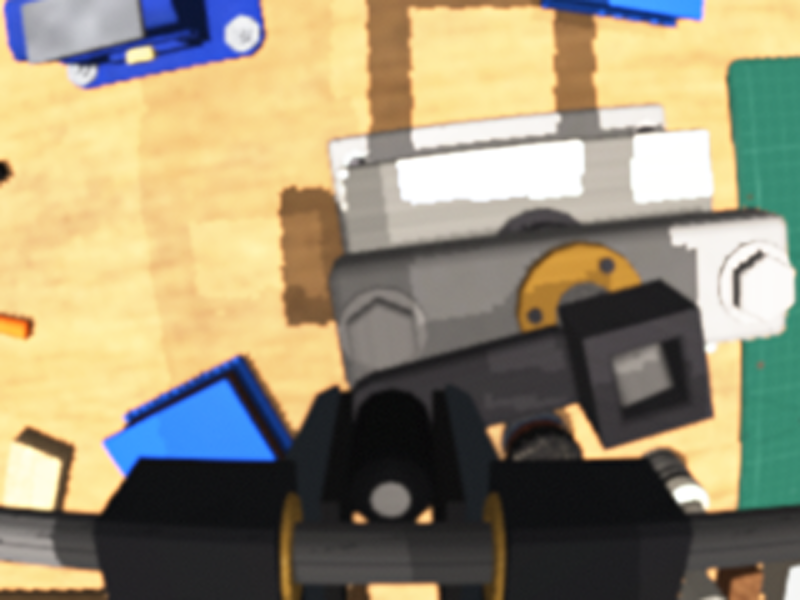

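View pics/s15.png

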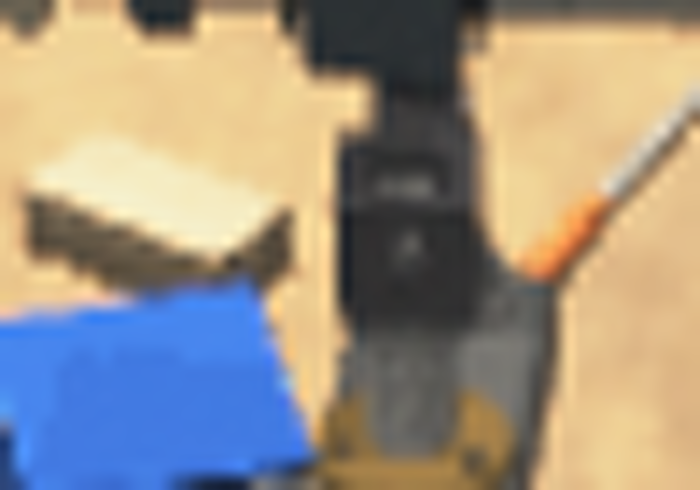

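Run:
```python
from h import *
im=cv2.imread('pics/wrist15.png')[165:245,315:390];cv2.imwrite('pics/w15b.png',cv2.resize(im,None,fx=7.5,fy=7.5,interpolation=cv2.INTER_CUBIC))
```

```text
(no output)
```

View pics/w15b.png

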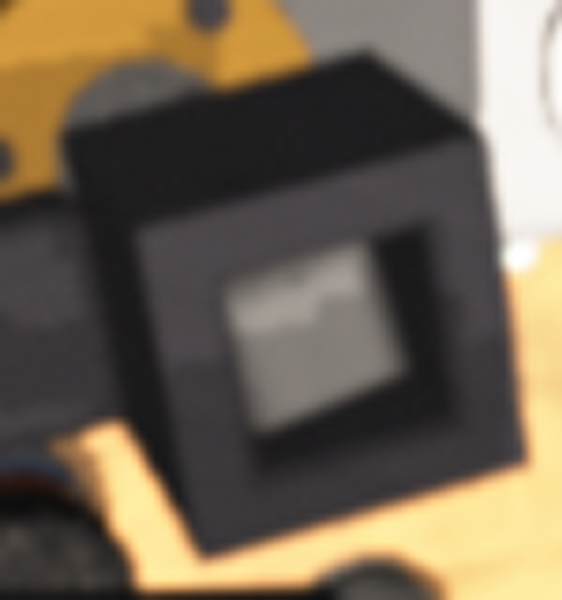

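Run:
```python
from h import *
w=load('wrist15')
k=lambda x,y:(315+(x+.5)/7.5-.5,165+(y+.5)/7.5-.5)
inv=lambda q:((np.array(q)-[315,165]+.5)*7.5-.5).round()
corn=[(135,232),(480,135),(522,460),(205,555)]
for L in (0,3,6):
    zf=197.2;zt=zf+30+L
    P=[onz(w,k(*p),zt)[:2] for p in corn]
    ctr=sum(P)/4
    e=[np.linalg.norm(P[(i+1)%4]-P[i]).round(1) for i in range(4)]
    d=P[1]-P[0]+P[2]-P[3];d/=np.linalg.norm(d);n=np.array([d[1],-d[0]])
    if n@(P[2]-P[1])<0:n=-n
    print('L',L,'ctr',ctr.round(1),e,'crank az',np.degrees(np.arctan2(d[1],d[0])).round(1))
    print(' hole',[inv(proj(w,[*(ctr+8.7*a*d+8.7*b*n),zt])) for a,b in ((-1,-1),(1,-1),(1,1),(-1,1))])
    for h,z in ((5,24),(8,20)):
        print(' scr',h,[inv(proj(w,[*(ctr+h*a*d+h*b*n),zf+z])) for a,b in ((-1,-1),(1,-1),(1,1),(-1,1))])
s=env.state();print(s['ee_pos'],s['force'])
```

```text
L 0 ctr [606.3  27.2] [np.float64(29.3), np.float64(29.2), np.float64(28.6), np.float64(29.1)] crank az 98.2
 hole [array([222., 280.]), array([425., 223.]), array([452., 417.]), array([257., 475.])]
 scr 5 [array([252., 286.]), array([365., 253.]), array([382., 363.]), array([271., 395.])]
 scr 8 [array([198., 246.]), array([376., 196.]), array([403., 368.]), array([230., 418.])]
L 3 ctr [605.   26.2] [np.float64(28.7), np.float64(28.6), np.float64(28.0), np.float64(28.6)] crank az 98.2
 hole [array([220., 279.]), array([427., 220.]), array([454., 418.]), array([255., 477.])]
 scr 5 [array([240., 272.]), array([353., 240.]), array([370., 350.]), array([259., 382.])]
 scr 8 [array([186., 233.]), array([365., 183.]), array([392., 355.]), array([219., 406.])]
L 6 ctr [603.7  25.2] [np.float64(28.2), np.float64(28.1), np.float64(27.5), np.float64(28.0)] crank az 98.2
 hole [array([217., 278.]), array([428., 217.]), array([456., 419.]), array([253., 480.])]
 scr 5 [array([228., 259.]), array([341., 227.]), array([359., 337.]), array([248., 369.])]
 scr 8 [array([174., 219.]), array([353., 169.]), array([381., 343.]), array([207., 393.])]
[618.11150423 -38.37674424 217.82143283] [ 5.68991171 -2.59320269  4.9267339 ]
```

```bash
sed -i 's/R0=65\./R0=65.7/' h.py
python3 - <<'E'
from h import *
setc([544.84,34.83,221.98,82.51])
for a in [(31.2,7.7,1.4),(33.6,52.4,1.9),(-25.9,56.7,.5),(-61.1,9.9,.7),(-40.7,-47.2,1.9)]: p=app(*a,0)
print(p)
multi(4.5,[[.2]*5])
E
```

```text
[615.46 -37.9  215.58  82.51]
w 5.5 [[1, [-2.1, -12.9, 0.4], [0, 0, 0]], [1, [-1.0, -25.9, 0.7], [0, 0, 0]], [1, [2.7, -38.5, 1.1], [0, 0, 0]], [1, [8.9, -50.1, 1.5], [0, 0, 0]], [1, [17.2, -60.2, 1.9], [0, 0, 0]]]
```

Request:
drive_tool([
  [1,[-2.1,-12.9,0.4],[0,0,0]],
  [1,[-1.0,-25.9,0.7],[0,0,0]],
  [1,[2.7,-38.5,1.1],[0,0,0]],
  [1,[8.9,-50.1,1.5],[0,0,0]],
  [1,[17.2,-60.2,1.9],[0,0,0]],
])

```text
time_s: 16.8
ee_pos: [561.0, -14.4, 215.5]
ee_rot: [179.5, 0.1, 82.5]
force: [4.2, -5.8, 3.8]
gripper_width: 19.5
```

Run:
```python
from h import *
s=env.state();rd(s['ee_pos'],s['force'],5.5)
multi(5.5,[[.2]*5])
```

```text
wcmd 5.5 w 5.454 r 64.3 Ftan 7.16 Frad 0.5 Fz 3.7954821512544026 zerr 1.71
w 6.5 [[1, [10.2, -8.3, 0.4], [0, 0, 0]], [1, [21.8, -14.4, 0.7], [0, 0, 0]], [1, [34.4, -18.1, 1.1], [0, 0, 0]], [1, [47.5, -19.2, 1.5], [0, 0, 0]], [1, [60.5, -17.6, 1.9], [0, 0, 0]]]
```

Run:
```python
import numpy as np
P=np.array([(555.3,62.5),(610.9,91.6),(667.2,60.5),(671.1,-.7),(618.1,-38.4),(561,-14.4)])
A=np.c_[2*P,np.ones(6)];x=np.linalg.lstsq(A,(P**2).sum(1),rcond=None)[0];r=np.sqrt(x[2]+x[0]**2+x[1]**2);print(x[:2],r,np.hypot(*(P-x[:2]).T))
```

```text
[611.19387839  26.73716457] 65.48635023767129 [66.35590433 64.86350118 65.39583102 65.89037415 65.50224976 64.897548  ]
```

```bash
sed -i 's/R0=65.7/R0=65.4/; s/C=np.array(\[610.2,26.9\])/C=np.array([611.2,26.7])/;s/Z0=224.2/Z0=224.6/' h.py
python3 - <<'E'
from h import *
setc([544.84,34.83,221.98,82.51])
for a in [(31.2,7.7,1.4),(33.6,52.4,1.9),(-25.9,56.7,.5),(-61.1,9.9,.7),(-40.7,-47.2,1.9),(17.2,-60.2,1.9)]: p=app(*a,0)
print(p)
multi(5.5,[[.2]*5,[.2]*5])
E
```

```text
[558.02 -13.   213.68  82.51]
w 6.5 [[1, [10.3, -7.0, -0.0], [0, 0, 0]], [1, [21.8, -13.1, 0.3], [0, 0, 0]], [1, [34.4, -16.8, 0.7], [0, 0, 0]], [1, [47.4, -17.8, 1.1], [0, 0, 0]], [1, [60.4, -16.3, 1.5], [0, 0, 0]]]
w 7.5 [[1, [12.4, 4.1, 0.4], [0, 0, 0]], [1, [23.7, 10.5, 0.8], [0, 0, 0]], [1, [33.6, 19.1, 1.1], [0, 0, 0]], [1, [41.5, 29.5, 1.5], [0, 0, 0]], [1, [47.2, 41.2, 1.9], [0, 0, 0]]]
```

Request:
drive_tool([
  [1,[10.3,-7.0,0],[0,0,0]],
  [1,[21.8,-13.1,0.3],[0,0,0]],
  [1,[34.4,-16.8,0.7],[0,0,0]],
  [1,[47.4,-17.8,1.1],[0,0,0]],
  [1,[60.4,-16.3,1.5],[0,0,0]],
])

```text
time_s: 17.3
ee_pos: [550.2, 47.2, 213.1]
ee_rot: [179.8, 0.3, 82.5]
force: [-0.5, -7.4, 5.6]
gripper_width: 19.4
```

Request:
drive_tool([
  [1,[12.4,4.1,0.4],[0,0,0]],
  [1,[23.7,10.5,0.8],[0,0,0]],
  [1,[33.6,19.1,1.1],[0,0,0]],
  [1,[41.5,29.5,1.5],[0,0,0]],
  [1,[47.2,41.2,1.9],[0,0,0]],
])

```text
time_s: 17.8
ee_pos: [594.9, 89.3, 210.8]
ee_rot: [-179.8, 0.3, 82.6]
force: [-6.3, -4.3, 8.0]
gripper_width: 19.0
```

Run:
```python
from h import *
s=env.state();rd(s['ee_pos'],s['force'],7.5)
multi(7.5,[[.2]*5,[.2]*5])
```

```text
wcmd 7.5 w 7.469 r 64.7 Ftan 7.22 Frad -2.58 Fz 8.030582063184015 zerr 0.46
w 8.5 [[1, [3.3, 12.6, 0.4], [0, 0, 0]], [1, [4.0, 25.7, 0.8], [0, 0, 0]], [1, [2.1, 38.6, 1.2], [0, 0, 0]], [1, [-2.3, 50.9, 1.5], [0, 0, 0]], [1, [-9.1, 62.0, 1.9], [0, 0, 0]]]
w 9.5 [[1, [-8.9, 9.6, 0.4], [0, 0, 0]], [1, [-19.5, 17.3, 0.8], [0, 0, 0]], [1, [-31.4, 22.6, 1.2], [0, 0, 0]], [1, [-44.1, 25.5, 1.5], [0, 0, 0]], [1, [-57.1, 25.9, 1.9], [0, 0, 0]]]
```

Request:
drive_tool([
  [1,[3.3,12.6,0.4],[0,0,0]],
  [1,[4.0,25.7,0.8],[0,0,0]],
  [1,[2.1,38.6,1.2],[0,0,0]],
  [1,[-2.3,50.9,1.5],[0,0,0]],
  [1,[-9.1,62.0,1.9],[0,0,0]],
])

```text
time_s: 18.3
ee_pos: [655.1, 75.5, 208.9]
ee_rot: [-179.7, -0.2, 82.6]
force: [-5.6, 4.9, 7.5]
gripper_width: 19.1
```

Request:
drive_tool([
  [1,[-8.9,9.6,0.4],[0,0,0]],
  [1,[-19.5,17.3,0.8],[0,0,0]],
  [1,[-31.4,22.6,1.2],[0,0,0]],
  [1,[-44.1,25.5,1.5],[0,0,0]],
  [1,[-57.1,25.9,1.9],[0,0,0]],
])

```text
time_s: 18.8
ee_pos: [676.9, 17.0, 207.6]
ee_rot: [179.8, -0.4, 82.5]
force: [2.4, 6.9, 5.3]
gripper_width: 19.5
```

Run:
```python
from h import *
rd([550.2,47.2,213.1],[-.5,-7.4,5.6],6.5);rd([594.9,89.3,210.8],[-6.3,-4.3,8.0],7.5)
s=env.state();rd(s['ee_pos'],s['force'],9.5)
d=grab('wrist','wrist16');d=grab('side','side16')
im=cv2.imread('pics/wrist16.png');b=cv2.resize(im[60:300,100:420],None,fx=2.5,fy=2.5,interpolation=cv2.INTER_CUBIC);cv2.imwrite('pics/w16.png',b)
im=cv2.imread('pics/side16.png');a=cv2.resize(im[150:245,205:270],None,fx=6,fy=6,interpolation=cv2.INTER_CUBIC);cv2.imwrite('pics/s16.png', a)
multi(9.5,[[.2]*5,[.2]*5])
```

```text
wcmd 6.5 w 6.476 r 64.4 Ftan 7.17 Frad -1.88 Fz 5.6 zerr 0.87
wcmd 7.5 w 7.468 r 64.7 Ftan 7.18 Frad -2.57 Fz 8.0 zerr 0.46
wcmd 9.5 w 9.441 r 66.4 Ftan 7.19 Frad 1.4 Fz 5.33789451139672 zerr 1.04
w 10.5 [[1, [-12.9, -2.3, 0.4], [0, 0, 0]], [1, [-25.0, -7.1, 0.8], [0, 0, 0]], [1, [-36.0, -14.2, 1.2], [0, 0, 0]], [1, [-45.3, -23.3, 1.6], [0, 0, 0]], [1, [-52.6, -34.2, 1.9], [0, 0, 0]]]
w 11.5 [[1, [-5.1, -12.0, 0.4], [0, 0, 0]], [1, [-7.6, -24.8, 0.8], [0, 0, 0]], [1, [-7.6, -37.9, 1.2], [0, 0, 0]], [1, [-4.9, -50.7, 1.6], [0, 0, 0]], [1, [0.2, -62.7, 1.9], [0, 0, 0]]]
```

View pics/w16.png

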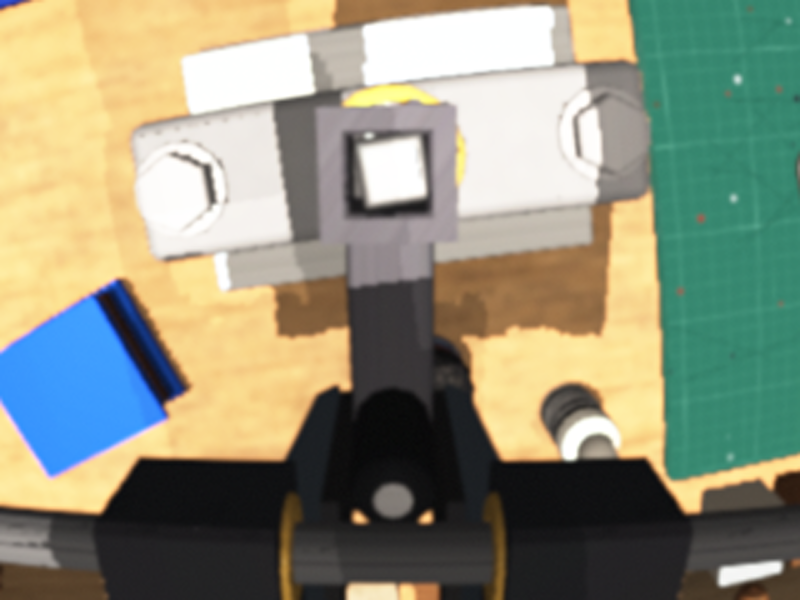

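View pics/s16.png

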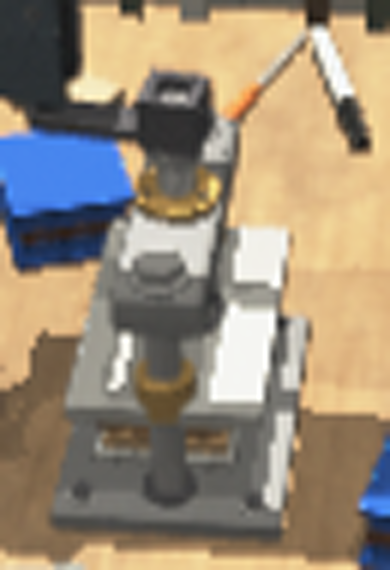

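Request:
drive_tool([
  [1,[-12.9,-2.3,0.4],[0,0,0]],
  [1,[-25.0,-7.1,0.8],[0,0,0]],
  [1,[-36.0,-14.2,1.2],[0,0,0]],
  [1,[-45.3,-23.3,1.6],[0,0,0]],
  [1,[-52.6,-34.2,1.9],[0,0,0]],
])

```text
time_s: 19.4
ee_pos: [638.6, -33.2, 206.4]
ee_rot: [179.4, -0.2, 82.5]
force: [7.9, 1.5, 4.0]
gripper_width: 19.0
```

Request:
drive_tool([
  [1,[-5.1,-12.0,0.4],[0,0,0]],
  [1,[-7.6,-24.8,0.8],[0,0,0]],
  [1,[-7.6,-37.9,1.2],[0,0,0]],
  [1,[-4.9,-50.7,1.6],[0,0,0]],
  [1,[0.2,-62.7,1.9],[0,0,0]],
])

```text
time_s: 19.9
ee_pos: [575.6, -27.5, 204.4]
ee_rot: [179.4, 0.1, 82.5]
force: [5.3, -5.6, 3.8]
gripper_width: 19.4
```

Run:
```python
from h import *
s=env.state();rd(s['ee_pos'],s['force'],11.5)
d=grab('side','side17')
im=cv2.imread('pics/side17.png');a=cv2.resize(im[195:240,212:262],None,fx=12,fy=12,interpolation=cv2.INTER_CUBIC);cv2.imwrite('pics/s17.png', a)
multi(11.5,[[.16]*5,[.16]*5])
```

```text
wcmd 11.5 w 11.446 r 64.9 Ftan 7.55 Frad 1.79 Fz 3.7642202053113607 zerr 1.68
w 12.3 [[1, [5.8, -8.7, 0.3], [0, 0, 0]], [1, [12.9, -16.4, 0.7], [0, 0, 0]], [1, [21.1, -22.8, 1.0], [0, 0, 0]], [1, [30.3, -27.9, 1.3], [0, 0, 0]], [1, [40.1, -31.4, 1.6], [0, 0, 0]]]
w 13.1 [[1, [10.3, -2.0, 0.3], [0, 0, 0]], [1, [20.7, -2.3, 0.6], [0, 0, 0]], [1, [31.1, -0.9, 0.9], [0, 0, 0]], [1, [41.1, 2.2, 1.2], [0, 0, 0]], [1, [50.5, 6.8, 1.5], [0, 0, 0]]]
```

View pics/s17.png

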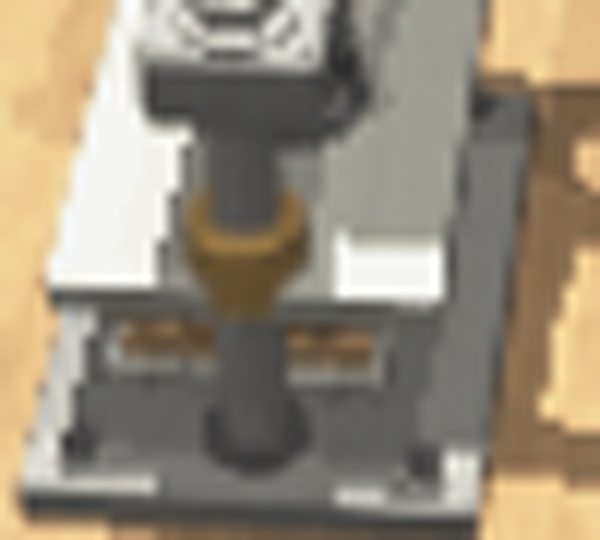

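Request:
drive_tool([
  [1,[5.8,-8.7,0.3],[0,0,0]],
  [1,[12.9,-16.4,0.7],[0,0,0]],
  [1,[21.1,-22.8,1.0],[0,0,0]],
  [1,[30.3,-27.9,1.3],[0,0,0]],
  [1,[40.1,-31.4,1.6],[0,0,0]],
])

```text
time_s: 20.45
ee_pos: [547.7, 16.2, 202.2]
ee_rot: [179.8, 0.2, 82.5]
force: [0.9, -6.8, 5.8]
gripper_width: 19.5
```

Run:
```python
from h import *
s=env.state();rd(s['ee_pos'],s['force'],12.3)
```

```text
wcmd 12.3 w 12.271 r 64.3 Ftan 6.88 Frad 0.27 Fz 5.779588098239873 zerr 1.08
```

Request:
drive_tool([
  [1,[10.3,-2.0,0.3],[0,0,0]],
  [1,[20.7,-2.3,0.6],[0,0,0]],
  [1,[31.1,-0.9,0.9],[0,0,0]],
  [1,[41.1,2.2,1.2],[0,0,0]],
  [1,[50.5,6.8,1.5],[0,0,0]],
])

```text
time_s: 20.95
ee_pos: [559.5, 65.3, 200.2]
ee_rot: [-180.0, 0.3, 82.6]
force: [-2.0, -6.9, 6.9]
gripper_width: 19.0
```

Run:
```python
from h import *
s=env.state();rd(s['ee_pos'],s['force'],13.1)
multi(13.1,[[.16]*5,[.16]*5])
```

```text
wcmd 13.1 w 13.076 r 64.5 Ftan 6.77 Frad -2.5 Fz 6.854443943097368 zerr 0.6
w 13.9 [[1, [8.5, 6.0, 0.3], [0, 0, 0]], [1, [16.0, 13.3, 0.6], [0, 0, 0]], [1, [22.2, 21.7, 0.9], [0, 0, 0]], [1, [27.0, 31.0, 1.2], [0, 0, 0]], [1, [30.3, 40.9, 1.5], [0, 0, 0]]]
w 14.7 [[1, [1.6, 10.3, 0.3], [0, 0, 0]], [1, [1.6, 20.8, 0.6], [0, 0, 0]], [1, [-0.1, 31.1, 0.9], [0, 0, 0]], [1, [-3.4, 41.0, 1.2], [0, 0, 0]], [1, [-8.3, 50.3, 1.6], [0, 0, 0]]]
```

Request:
drive_tool([
  [1,[8.5,6.0,0.3],[0,0,0]],
  [1,[16.0,13.3,0.6],[0,0,0]],
  [1,[22.2,21.7,0.9],[0,0,0]],
  [1,[27.0,31.0,1.2],[0,0,0]],
  [1,[30.3,40.9,1.5],[0,0,0]],
])

```text
time_s: 21.45
ee_pos: [602.1, 90.9, 198.5]
ee_rot: [-179.7, 0.2, 82.6]
force: [-7.5, -3.4, 9.5]
gripper_width: 19.0
```

Run:
```python
from h import *
s=env.state();rd(s['ee_pos'],s['force'],13.9)
```

```text
wcmd 13.9 w 13.866 r 64.8 Ftan 7.94 Frad -2.34 Fz 9.506284032832692 zerr 0.39
```

Request:
drive_tool([
  [1,[1.6,10.3,0.3],[0,0,0]],
  [1,[1.6,20.8,0.6],[0,0,0]],
  [1,[-0.1,31.1,0.9],[0,0,0]],
  [1,[-3.4,41.0,1.2],[0,0,0]],
  [1,[-8.3,50.3,1.6],[0,0,0]],
])

```text
time_s: 21.95
ee_pos: [650.9, 78.9, 197.0]
ee_rot: [-179.6, -0.1, 82.5]
force: [-5.3, 4.2, 8.1]
gripper_width: 19.1
```

Run:
```python
from h import *
s=env.state();rd(s['ee_pos'],s['force'],14.7)
d=grab('side','side18')
im=cv2.imread('pics/side18.png');a=cv2.resize(im[195:240,212:262],None,fx=12,fy=12,interpolation=cv2.INTER_CUBIC);cv2.imwrite('pics/s18.png', a)
multi(14.7,[[.1]*5,[.1]*5])
```

```text
wcmd 14.7 w 14.656 r 65.6 Ftan 6.8 Frad 0.14 Fz 8.107046745295014 zerr 0.39
w 15.2 [[1, [-3.8, 5.3, 0.1], [0, 0, 0]], [1, [-8.0, 10.3, 0.3], [0, 0, 0]], [1, [-12.8, 14.7, 0.5], [0, 0, 0]], [1, [-18.0, 18.7, 0.7], [0, 0, 0]], [1, [-23.5, 22.2, 0.9], [0, 0, 0]]]
w 15.7 [[1, [-5.9, 2.9, 0.2], [0, 0, 0]], [1, [-12.0, 5.2, 0.4], [0, 0, 0]], [1, [-18.3, 6.8, 0.6], [0, 0, 0]], [1, [-24.8, 7.9, 0.8], [0, 0, 0]], [1, [-31.3, 8.3, 1.0], [0, 0, 0]]]
```

View pics/s18.png

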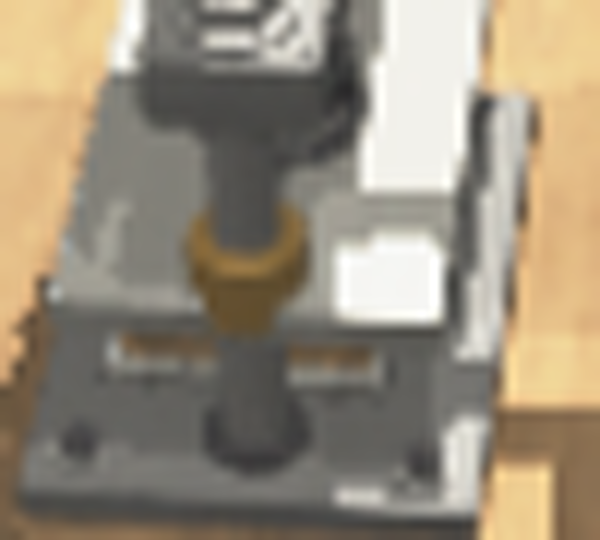

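Request:
drive_tool([
  [1,[-3.8,5.3,0.1],[0,0,0]],
  [1,[-8.0,10.3,0.3],[0,0,0]],
  [1,[-12.8,14.7,0.5],[0,0,0]],
  [1,[-18.0,18.7,0.7],[0,0,0]],
  [1,[-23.5,22.2,0.9],[0,0,0]],
])

```text
time_s: 22.5
ee_pos: [671.2, 54.3, 196.3]
ee_rot: [-179.8, -0.3, 82.5]
force: [-2.0, 7.9, 7.1]
gripper_width: 19.4
```

Run:
```python
from h import *
s=env.state();rd(s['ee_pos'],s['force'],15.2)
```

```text
wcmd 15.2 w 15.145 r 66.1 Ftan 7.99 Frad 1.52 Fz 7.066075203229543 zerr 0.63
```

Request:
drive_tool([
  [1,[-5.9,2.9,0.2],[0,0,0]],
  [1,[-12.0,5.2,0.4],[0,0,0]],
  [1,[-18.3,6.8,0.6],[0,0,0]],
  [1,[-24.8,7.9,0.8],[0,0,0]],
  [1,[-31.3,8.3,1.0],[0,0,0]],
])

```text
time_s: 23.0
ee_pos: [677.4, 22.6, 195.7]
ee_rot: [179.9, -0.4, 82.5]
force: [2.6, 7.4, 6.2]
gripper_width: 19.2
```

Run:
```python
from h import *
s=env.state();rd(s['ee_pos'],s['force'],15.7)
multi(15.7,[[.08]*5,[.08]*5])
```

```text
wcmd 15.7 w 15.64 r 66.3 Ftan 7.57 Frad 2.12 Fz 6.159407600105884 zerr 0.98
w 16.1 [[1, [-5.2, -0.2, 0.1], [0, 0, 0]], [1, [-10.4, -0.8, 0.3], [0, 0, 0]], [1, [-15.6, -1.8, 0.4], [0, 0, 0]], [1, [-20.6, -3.2, 0.6], [0, 0, 0]], [1, [-25.5, -5.0, 0.7], [0, 0, 0]]]
w 16.5 [[1, [-4.8, -2.2, 0.2], [0, 0, 0]], [1, [-9.3, -4.8, 0.3], [0, 0, 0]], [1, [-13.7, -7.7, 0.5], [0, 0, 0]], [1, [-17.8, -10.9, 0.6], [0, 0, 0]], [1, [-21.6, -14.5, 0.8], [0, 0, 0]]]
```

Request:
drive_tool([
  [1,[-5.2,-0.2,0.1],[0,0,0]],
  [1,[-10.4,-0.8,0.3],[0,0,0]],
  [1,[-15.6,-1.8,0.4],[0,0,0]],
  [1,[-20.6,-3.2,0.6],[0,0,0]],
  [1,[-25.5,-5.0,0.7],[0,0,0]],
])

```text
time_s: 23.5
ee_pos: [670.6, -2.7, 195.3]
ee_rot: [179.7, -0.4, 82.5]
force: [6.2, 4.1, 4.9]
gripper_width: 19.6
```

Run:
```python
from h import *
s=env.state();rd(s['ee_pos'],s['force'],16.1)
```

```text
wcmd 16.1 w 16.037 r 66.3 Ftan 6.46 Frad 3.76 Fz 4.944094072690905 zerr 1.34
```

Request:
drive_tool([
  [1,[-4.8,-2.2,0.2],[0,0,0]],
  [1,[-9.3,-4.8,0.3],[0,0,0]],
  [1,[-13.7,-7.7,0.5],[0,0,0]],
  [1,[-17.8,-10.9,0.6],[0,0,0]],
  [1,[-21.6,-14.5,0.8],[0,0,0]],
])

```text
time_s: 24.0
ee_pos: [654.4, -23.4, 194.8]
ee_rot: [179.5, -0.3, 82.5]
force: [7.4, 2.7, 5.0]
gripper_width: 19.1
```

Run:
```python
from h import *
s=env.state();rd(s['ee_pos'],s['force'],16.5)
d=grab('side','side19')
im=cv2.imread('pics/side19.png');a=cv2.resize(im[195:240,212:262],None,fx=12,fy=12,interpolation=cv2.INTER_CUBIC);cv2.imwrite('pics/s19.png', a)
multi(16.5,[[.06]*5,[.06]*5])
```

```text
wcmd 16.5 w 16.435 r 66.1 Ftan 7.42 Frad 2.78 Fz 4.985099460990309 zerr 1.57
w 16.8 [[1, [-2.6, -2.9, 0.1], [0, 0, 0]], [1, [-5.1, -5.9, 0.2], [0, 0, 0]], [1, [-7.4, -9.1, 0.3], [0, 0, 0]], [1, [-9.6, -12.4, 0.5], [0, 0, 0]], [1, [-11.5, -15.8, 0.6], [0, 0, 0]]]
w 17.1 [[1, [-1.7, -3.6, 0.1], [0, 0, 0]], [1, [-3.2, -7.2, 0.2], [0, 0, 0]], [1, [-4.4, -10.9, 0.3], [0, 0, 0]], [1, [-5.5, -14.7, 0.4], [0, 0, 0]], [1, [-6.3, -18.5, 0.5], [0, 0, 0]]]
```

View pics/s19.png

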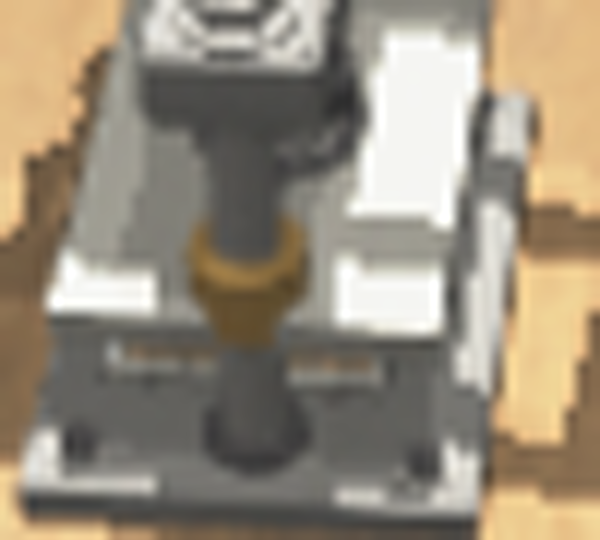

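Request:
drive_tool([
  [1,[-2.6,-2.9,0.1],[0,0,0]],
  [1,[-5.1,-5.9,0.2],[0,0,0]],
  [1,[-7.4,-9.1,0.3],[0,0,0]],
  [1,[-9.6,-12.4,0.5],[0,0,0]],
  [1,[-11.5,-15.8,0.6],[0,0,0]],
])

```text
time_s: 24.55
ee_pos: [637.7, -33.6, 194.4]
ee_rot: [179.4, -0.2, 82.5]
force: [7.6, 0.2, 5.5]
gripper_width: 19.1
```

Run:
```python
from h import *
s=env.state();rd(s['ee_pos'],s['force'],16.8)
```

```text
wcmd 16.8 w 16.734 r 65.9 Ftan 7.0 Frad 2.9 Fz 5.52449290172971 zerr 1.72
```

Request:
drive_tool([
  [1,[-1.7,-3.6,0.1],[0,0,0]],
  [1,[-3.2,-7.2,0.2],[0,0,0]],
  [1,[-4.4,-10.9,0.3],[0,0,0]],
  [1,[-5.5,-14.7,0.4],[0,0,0]],
  [1,[-6.3,-18.5,0.5],[0,0,0]],
])

```text
time_s: 25.05
ee_pos: [618.7, -38.5, 193.9]
ee_rot: [179.4, -0.1, 82.5]
force: [7.9, -1.6, 5.5]
gripper_width: 19.1
```

Run:
```python
from h import *
s=env.state();rd(s['ee_pos'],s['force'],17.1)
multi(17.1,[[.05]*5,[.05]*5])
```

```text
wcmd 17.1 w 17.034 r 65.6 Ftan 7.67 Frad 2.5 Fz 5.473767721061418 zerr 1.79
w 17.35 [[1, [-0.5, -3.3, 0.1], [0, 0, 0]], [1, [-0.8, -6.5, 0.2], [0, 0, 0]], [1, [-1.0, -9.8, 0.3], [0, 0, 0]], [1, [-1.0, -13.0, 0.4], [0, 0, 0]], [1, [-0.8, -16.3, 0.5], [0, 0, 0]]]
w 17.6 [[1, [0.3, -3.3, 0.1], [0, 0, 0]], [1, [0.7, -6.5, 0.2], [0, 0, 0]], [1, [1.4, -9.7, 0.3], [0, 0, 0]], [1, [2.2, -12.9, 0.4], [0, 0, 0]], [1, [3.1, -16.0, 0.5], [0, 0, 0]]]
```

Request:
drive_tool([
  [1,[-0.5,-3.3,0.1],[0,0,0]],
  [1,[-0.8,-6.5,0.2],[0,0,0]],
  [1,[-1.0,-9.8,0.3],[0,0,0]],
  [1,[-1.0,-13.0,0.4],[0,0,0]],
  [1,[-0.8,-16.3,0.5],[0,0,0]],
])

```text
time_s: 25.55
ee_pos: [602.5, -38.1, 193.4]
ee_rot: [179.4, 0.0, 82.5]
force: [6.7, -4.8, 6.0]
gripper_width: 18.8
```

Run:
```python
from h import *
s=env.state();rd(s['ee_pos'],s['force'],17.35)
```

```text
wcmd 17.35 w 17.281 r 65.4 Ftan 7.24 Frad 3.91 Fz 5.987912459362396 zerr 1.8
```

Request:
drive_tool([
  [1,[0.3,-3.3,0.1],[0,0,0]],
  [1,[0.7,-6.5,0.2],[0,0,0]],
  [1,[1.4,-9.7,0.3],[0,0,0]],
  [1,[2.2,-12.9,0.4],[0,0,0]],
  [1,[3.1,-16.0,0.5],[0,0,0]],
])

```text
time_s: 26.05
ee_pos: [587.0, -33.8, 192.9]
ee_rot: [179.4, 0.1, 82.5]
force: [7.3, -7.1, 4.9]
gripper_width: 19.3
```

Run:
```python
from h import *
s=env.state();rd(s['ee_pos'],s['force'],17.6)
d=grab('side','side20')
im=cv2.imread('pics/side20.png');a=cv2.resize(im[195:240,212:262],None,fx=12,fy=12,interpolation=cv2.INTER_CUBIC);cv2.imwrite('pics/s20.png', a)
multi(17.6,[[.05]*5,[.05]*5])
```

```text
wcmd 17.6 w 17.529 r 65.1 Ftan 9.43 Frad 3.82 Fz 4.873386335808448 zerr 1.77
w 17.85 [[1, [1.1, -3.1, 0.1], [0, 0, 0]], [1, [2.4, -6.1, 0.2], [0, 0, 0]], [1, [3.8, -9.0, 0.3], [0, 0, 0]], [1, [5.4, -11.9, 0.4], [0, 0, 0]], [1, [7.1, -14.7, 0.5], [0, 0, 0]]]
w 18.1 [[1, [1.8, -2.7, 0.1], [0, 0, 0]], [1, [3.8, -5.3, 0.2], [0, 0, 0]], [1, [5.9, -7.8, 0.3], [0, 0, 0]], [1, [8.1, -10.2, 0.4], [0, 0, 0]], [1, [10.4, -12.5, 0.4], [0, 0, 0]]]
```

View pics/s20.png

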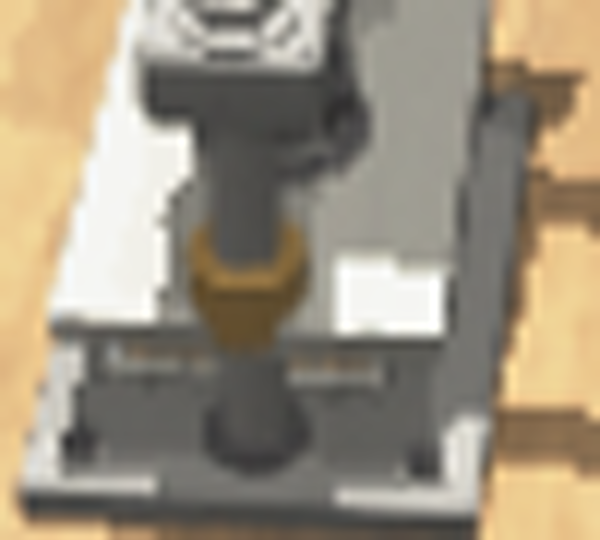

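Request:
drive_tool([
  [1,[1.1,-3.1,0.1],[0,0,0]],
  [1,[2.4,-6.1,0.2],[0,0,0]],
  [1,[3.8,-9.0,0.3],[0,0,0]],
  [1,[5.4,-11.9,0.4],[0,0,0]],
  [1,[7.1,-14.7,0.5],[0,0,0]],
])

```text
time_s: 26.6
ee_pos: [572.9, -25.6, 192.3]
ee_rot: [179.4, 0.2, 82.5]
force: [6.0, -8.2, 5.8]
gripper_width: 19.4
```

Run:
```python
from h import *
s=env.state();rd(s['ee_pos'],s['force'],17.85)
```

```text
wcmd 17.85 w 17.78 r 64.8 Ftan 9.66 Frad 3.13 Fz 5.756506801477186 zerr 1.71
```

Request:
drive_tool([
  [1,[1.8,-2.7,0.1],[0,0,0]],
  [1,[3.8,-5.3,0.2],[0,0,0]],
  [1,[5.9,-7.8,0.3],[0,0,0]],
  [1,[8.1,-10.2,0.4],[0,0,0]],
  [1,[10.4,-12.5,0.4],[0,0,0]],
])

```text
time_s: 27.1
ee_pos: [561.2, -14.2, 191.8]
ee_rot: [179.5, 0.3, 82.5]
force: [4.1, -10.5, 5.6]
gripper_width: 18.9
```

Run:
```python
from h import *
s=env.state();rd(s['ee_pos'],s['force'],18.1)
# recheck all turning readings with the final centre
L=[(555.3,62.5,-4.6,-6.6,.46),(610.9,91.6,-7.7,.8,1.47),(666.2,62,-.5,8,2.45),(671.1,-.7,6.9,5.9,3.44),(620,-38.2,8,-2.9,4.43),(561,-14.4,4.2,-5.8,5.45),(550.2,47.2,-.5,-7.4,6.47),(594.9,89.3,-6.3,-4.3,7.47),(655.1,75.5,-5.6,4.9,8.45),(676.9,17,2.4,6.9,9.44),(638.6,-33.2,7.9,1.5,10.45),(575.6,-27.5,5.3,-5.6,11.45),(547.7,16.2,.9,-6.8,12.27),(559.5,65.3,-2,-6.9,13.07),(602.1,90.9,-7.5,-3.4,13.86),(650.9,78.9,-5.3,4.2,14.66),(671.2,54.3,-2,7.9,15.15),(677.4,22.6,2.6,7.4,15.64),(670.6,-2.7,6.2,4.1,16.04),(654.4,-23.4,7.4,2.7,16.44),(637.7,-33.6,7.6,.2,16.73),(618.7,-38.5,7.9,-1.6,17.03)]
v=[]
for x,y,a,b,w in L:
    p=np.array([x,y])-C;u=p/np.hypot(*p);v.append(-(a*u[1]-b*u[0]))
print(np.round(v,1),np.mean(v),np.std(v))
multi(18.1,[[.04]*5])
```

```text
wcmd 18.1 w 18.033 r 64.6 Ftan 10.71 Frad 3.44 Fz 5.603549142927812 zerr 1.62
[8.  7.7 7.  8.2 7.5 7.1 7.2 7.2 7.4 7.2 7.8 7.5 6.9 6.7 7.9 6.8 8.  7.5
 6.4 7.4 7.  7.7] 7.374687890610556 0.4627598182110747
w 18.3 [[1, [2.0, -1.8, 0.1], [0, 0, 0]], [1, [4.0, -3.4, 0.2], [0, 0, 0]], [1, [6.1, -5.0, 0.3], [0, 0, 0]], [1, [8.2, -6.5, 0.4], [0, 0, 0]], [1, [10.4, -7.9, 0.4], [0, 0, 0]]]
```

Request:
drive_tool([
  [1,[2.0,-1.8,0.1],[0,0,0]],
  [1,[4.0,-3.4,0.2],[0,0,0]],
  [1,[6.1,-5.0,0.3],[0,0,0]],
  [1,[8.2,-6.5,0.4],[0,0,0]],
  [1,[10.4,-7.9,0.4],[0,0,0]],
])

```text
time_s: 27.6
ee_pos: [554.0, -3.3, 191.2]
ee_rot: [179.6, 0.4, 82.6]
force: [2.7, -11.3, 6.6]
gripper_width: 19.3
```

Run:
```python
from h import *
s=env.state();rd(s['ee_pos'],s['force'],18.3)
multi(18.3,[[.03]*5])
```

```text
wcmd 18.3 w 18.236 r 64.5 Ftan 11.24 Frad 2.86 Fz 6.609341272623466 zerr 1.46
w 18.45 [[1, [1.7, -1.0, 0.1], [0, 0, 0]], [1, [3.4, -2.0, 0.1], [0, 0, 0]], [1, [5.2, -2.9, 0.2], [0, 0, 0]], [1, [7.0, -3.7, 0.3], [0, 0, 0]], [1, [8.8, -4.5, 0.3], [0, 0, 0]]]
```

Request:
drive_tool([
  [1,[1.7,-1.0,0.1],[0,0,0]],
  [1,[3.4,-2.0,0.1],[0,0,0]],
  [1,[5.2,-2.9,0.2],[0,0,0]],
  [1,[7.0,-3.7,0.3],[0,0,0]],
  [1,[8.8,-4.5,0.3],[0,0,0]],
])

```text
time_s: 28.1
ee_pos: [550.1, 5.8, 190.7]
ee_rot: [179.7, 0.4, 82.6]
force: [1.7, -12.4, 6.3]
gripper_width: 18.8
```

Run:
```python
from h import *
s=env.state();rd(s['ee_pos'],s['force'],18.45);print(cmd())
```

```text
wcmd 18.45 w 18.389 r 64.5 Ftan 12.3 Frad 2.41 Fz 6.3213842370900615 zerr 1.22
[548.1509282093479, 9.381272047653422, 189.37999999999994, 82.51]
```

Run:
```python
from h import *
print(rel([550.1,6.0,190.7,82.51]))
```

```text
[-3.098  2.373 -1.32  -0.   ]
```

Request:
drive_tool([
  [1,[-1,0.8,-0.4],[0,0,0]],
  [1,[-2,1.6,-0.9],[0,0,0]],
  [1,[-3,2.3,-1.3],[0,0,0]],
  [1,[-3,2.3,-1.3],[0,0,0]],
  [1,[-3,2.3,-1.3],[0,0,0]],
])

```text
time_s: 28.6
ee_pos: [550.7, 4.5, 191.0]
ee_rot: [179.9, 0.2, 82.5]
force: [-0.1, -5.8, 4.2]
gripper_width: 18.9
```

Request:
drive_tool([
  [0.6,[0,0,0],[0,0,0]],
  [0.5,[0,0,0],[0,0,0]],
  [0.5,[0,0,0],[0,0,0]],
  [0.5,[0,0,0],[0,0,0]],
  [0.5,[0,0,0],[0,0,0]],
])

```text
time_s: 29.1
ee_pos: [549.9, 6.5, 190.4]
ee_rot: [-180.0, -0.0, 82.5]
force: [0.1, -0.2, -0.8]
gripper_width: 45.5
```

Request:
drive_tool([
  [0.5,[0,0,-5],[0,0,0]],
  [0.5,[0,0,-20],[0,0,0]],
  [0.5,[0,0,-50],[0,0,0]],
  [0.5,[0,0,-90],[0,0,0]],
  [0.5,[0,0,-110],[0,0,0]],
])

```text
time_s: 29.6
ee_pos: [551.0, 6.2, 304.5]
ee_rot: [179.7, -0.1, 82.5]
force: [-0.2, -0.5, -0.2]
gripper_width: 45.7
```

Request:
drive_tool([
  [0.5,[0,-10,0],[0,0,0]],
  [0.5,[0,-30,0],[0,0,0]],
  [0.5,[0,-30,0],[0,0,0]],
  [0.5,[0,-30,0],[0,0,0]],
  [0.5,[0,-30,0],[0,0,0]],
])

```text
time_s: 30.1
ee_pos: [520.4, 10.0, 300.0]
ee_rot: [-180.0, 0.0, 82.5]
force: [-0.0, -1.0, 0.6]
gripper_width: 45.8
```

Run:
```python
from h import *
for n in ('wrist','side','top'): grab(n,n+'21')
s=env.state();print(s['ee_pos'],s['force'],s['time_s'])
im=cv2.imread('pics/wrist21.png');cv2.imwrite('pics/w21.png',cv2.resize(im,(700,525)))
im=cv2.imread('pics/side21.png');cv2.imwrite('pics/s21.png',cv2.resize(im[130:250,180:320],None,fx=5,fy=5,interpolation=cv2.INTER_CUBIC))
a=cv2.imread('pics/top0.png');b=cv2.imread('pics/top21.png');cv2.imwrite('pics/t21.png',b)
```

```text
[520.62561907   9.96119472 300.16583315] [-0.35849975 -0.50921307  0.2538043 ] 30.25
```

View pics/w21.png

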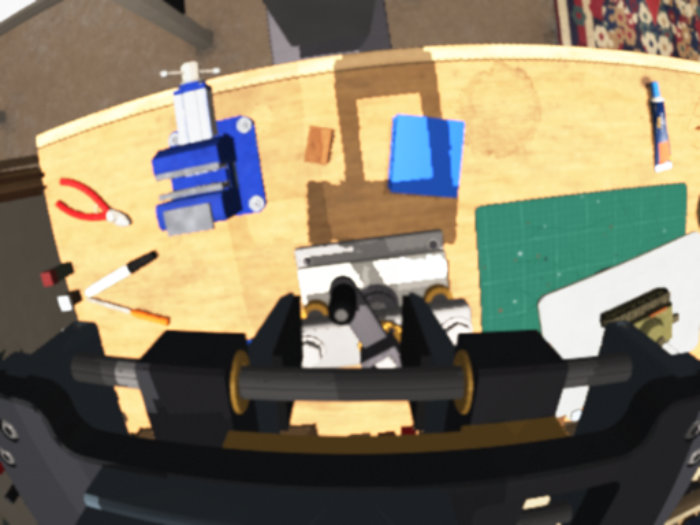

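View pics/s21.png

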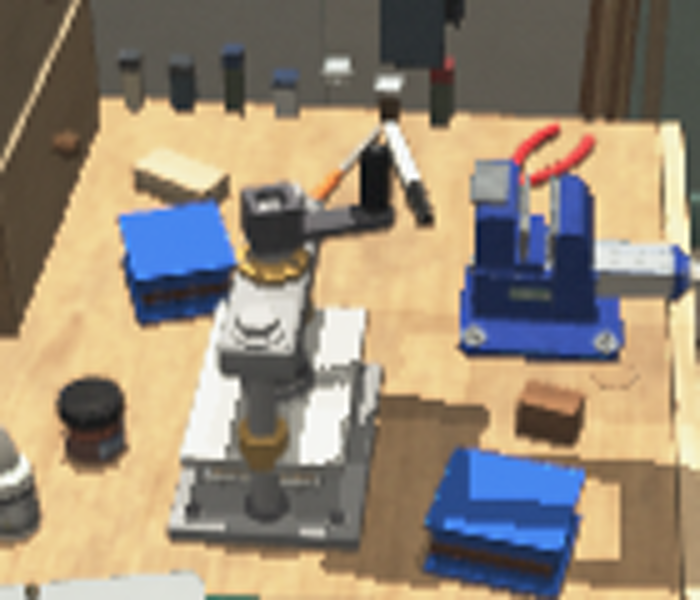

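Request:
drive_tool([
  [0.5,[0,-20,0],[0,0,0]],
  [0.5,[0,-45,0],[0,0,0]],
  [0.5,[0,-60,0],[0,0,0]],
  [0.5,[0,-60,0],[0,0,0]],
  [0.5,[0,-60,0],[0,0,0]],
])

```text
time_s: 30.75
ee_pos: [461.5, 17.8, 300.9]
ee_rot: [179.9, -0.0, 82.5]
force: [0.5, -0.2, 0.8]
gripper_width: 45.7
```

Request:
drive_tool([
  [0.5,[50,40,0],[0,0,0]],
  [0.5,[80,80,0],[0,0,0]],
  [0.5,[80,80,0],[0,0,0]],
  [0.5,[80,80,0],[0,0,0]],
  [0.5,[80,80,0],[0,0,0]],
])

```text
time_s: 31.25
ee_pos: [550.4, 86.3, 300.0]
ee_rot: [-179.9, 0.0, 82.5]
force: [-0.7, -0.2, 0.4]
gripper_width: 45.3
```

Run:
```python
from h import *
d=grab('wrist','wrist22');d['fish']=True
u,v=proj(d,[611,27,200]).astype(int);print(u,v)
im=cv2.imread('pics/wrist22.png');cv2.imwrite('pics/w22.png',cv2.resize(im[v-45:v+40,u-60:u+50],None,fx=6.5,fy=6.5,interpolation=cv2.INTER_CUBIC))
```

```text
207 256
```

View pics/w22.png

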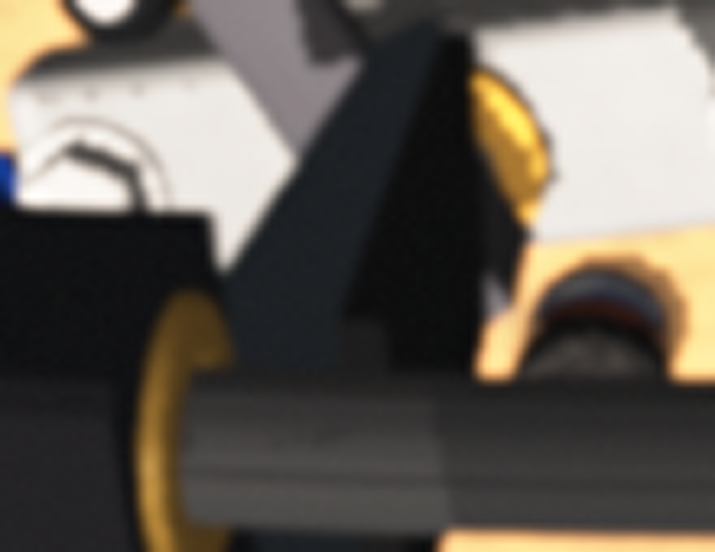

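Request:
drive_tool([
  [0.5,[10,30,0],[0,0,0]],
  [0.5,[20,70,0],[0,0,0]],
  [0.5,[20,80,0],[0,0,0]],
  [0.5,[20,80,0],[0,0,0]],
  [0.5,[20,80,0],[0,0,0]],
])

```text
time_s: 31.8
ee_pos: [631.2, 95.4, 301.0]
ee_rot: [-179.9, 0.0, 82.5]
force: [-0.7, -0.6, 0.2]
gripper_width: 45.7
```

Run:
```python
from h import *
d=grab('wrist','wrist23');d['fish']=True
u,v=proj(d,[611,27,200]).astype(int);print(u,v)
im=cv2.imread('pics/wrist23.png');cv2.imwrite('pics/w23.png',cv2.resize(im[v-45:v+40,u-60:u+50],None,fx=6.5,fy=6.5,interpolation=cv2.INTER_CUBIC))
print(env.state()['ee_pos'])
```

```text
182 182
[631.06869353  95.56741132 301.27646045]
```

View pics/w23.png

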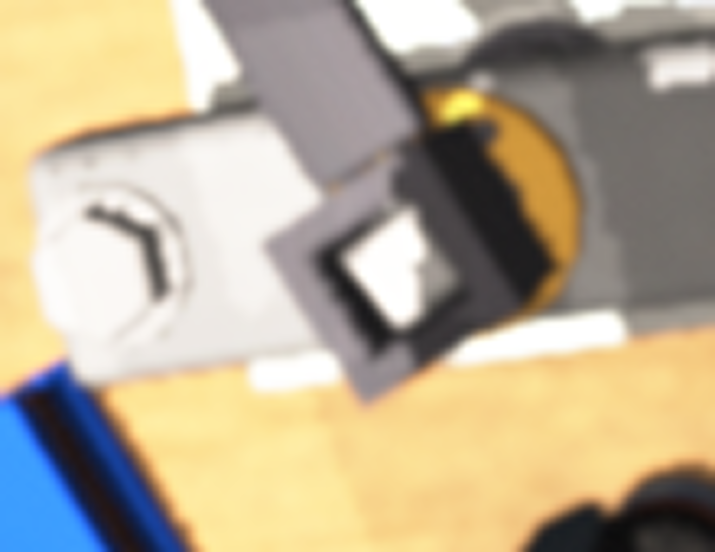

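Run:
```python
from h import *
s=env.state();print(s['time_s'],np.abs(s['qvel']).max(),s['force'])
print(env.job_done())
```

```text
31.85 0.38510518758020884 [-0.42026155  0.28042747 -0.71807697]
the job is handed in; nothing more can be done
None
```

I fitted the crank onto the screw's square, wound it clockwise by the knob, and handed the job in at 31.9 s. The glue-up should be squeezed with about 150–165 N.

- **Seating:** The crank stopped on the collar with its underside at about z = 205.5 mm, and the wrist picture matched the fully-home geometry. The last wrist view still shows the screw's square inside the boss. I did not measure how far home it sits at the end, only judged it by eye.
- **Winding:** I turned the knob about 18.4 rad. Running free it took 7.4 ± 0.5 N at the knob.
- **Squeeze:** The platen met the glue-up at about 17.2 rad. The last turning reading was 12.3 N, which is 4.9 N above free running and works out to about 160 N. The wound angle gives about 155 N. When I eased off the knob it moved back about 1.3 mm, probably slack in the crank, so the squeeze may be slightly lower than the last reading.
- **Last checks:** The gripper is off and clear with no force on it. In the pictures I took after winding, the crank looks level. The wood offcut, paint jar and glue tube also look where they were, judged by eye rather than measured. I did not check the sanding block.
- **Disagreements:** For part of the winding the knob rode 2 to 4 mm higher than I expected. I think the crank drooped in its slack before I gripped the knob, and a wrist picture during winding still showed it home. I corrected the screw's axis by about 2 mm while winding, because the sideways force showed my first estimate was off.

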